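Push the sherd carrier round the L-slot to the scanner

ROBOT

A 7-joint arm with a two-finger parallel gripper is mounted at the origin on the work surface. World frame = base frame: x ahead of the robot, y to its left, z up, the work surface at z = 0. Lengths are in mm, angles in rad, forces in N, time in s.
With the tool pointing down it reaches from about 400 to 875 mm from the base axis. Payload 4.4 kg.
Tool frame: the origin (TCP) lies midway between the tips of the shut fingers; the grasp point (between the pads) lies 19 mm behind it; x points along the fingers, y is the direction in which the jaws open and shut, and the axes are right-handed (so a half turn about x gives the same grasp; the last joint's range is limited). The gripper opens to 85 mm and grips with 20 to 120 N. Pads are 22 mm wide; open, the fingers measure 114 mm over their backs; the gripper's body (76 mm by 85 mm) begins 54 mm behind the grasp point. The pads swing forward as they close: fully open they stand 13 mm farther back than shut.
Start: joints at [-1.166, 0.628, 0.038, 1.517, -0.027, 0.996, -0.02], TCP at [294.819, 579.31, 196.413] pointing down, gripper open.
Joint ranges: [-3.06, 3.06], [-0.37, 2.12], [-1.25, 1.32], [0.18, 2.47], [-1.1, 4.24], [0.23, 1.98], [-2.94, 2.94]. Speed limits (rad/s): [2.57, 2.57, 3.14, 3.14, 3.14, 3.14, 3.14].

INTERFACE

Orientations are given as [roll, pitch, yaw] about the fixed x, y, z axes, in that order (R = Rz(yaw) Ry(pitch) Rx(roll)).
In Python, from cell import ctrl gives the robot as it stands.
- The arm moves only by the tool arm_command, never from a script. Its argument "series" is a list of rows, each a list of 7 numbers: the opening, from 0 (shut) to 1 (fully open), then the shift along the world's x, y, z in cm, then the turn, a rotation vector about the world's x, y, z in degrees. In form: [[claw, x, y, z, rx, ry, rz], ...]. A call has 1 to 20 rows; each row shifts and turns the commanded pose from where the row before left it; what a row does not reach is not made up. A row lasts 1/12 s, in which the tool goes at most 41.7 mm and 7.16 degrees, less where a joint would pass 70% of its speed; a pose out of reach is approached as far as the arm can. A call with a gripper value outside its range is refused whole. The fingers move at their own pace and stop on an object; the grip force is fixed at half the most. Time passes only in rows, so rows that do not move let the fingers close. It gives the time, the measured TCP pose, the force and the opening at its end, in the units of the state.
- ctrl.read_state(): the state, without advancing time (a new reading comes with each control period).
- ctrl.get_image(name): name is "scene" or "top"; returns the picture (400x640x3 uint8, blue, green, red); there is no depth.
- ctrl.calibration(name): a dict with "fovy" (degrees; the focal length in pixels is half the picture's height over the tangent of half this angle, whatever the lens; pixels are square), "cx", "cy" (the principal point, pixels), "k1" (the pictures are not rectified: a ray, as slopes to the right and down, at radius r is drawn at 1 + k1 r^2 times it, then the intrinsics apply), "cam_to_world" (4x4, takes a point from camera to world coordinates). Camera axes: x right, y up, looking along -z (the intrinsics and any distortion apply to the point x, -y, -z); pixel columns grow to the right and rows downward; lengths in mm; the calibration is good to about 2 mm. A picture is of the moment at which its call begins. calibration takes no time and is no camera call.
- ctrl.finish_job(): hands the job in, once; it reports no verdict.
Trained networks look in the newest picture that a camera, given by its name, has taken for a name from the list of things; names that differ only in an ending like _2 or _b are one class to them, and where a whole thing is asked for, a point or a joint stands for the part that bears it (a point fixed in the world has none). Each returns a list of dicts, best first, with "conf" (0 to 1); they miss things now and then, are a little off and sometimes report something else, mostly with a low value. They report only what shows in the picture. A call takes as long as a camera call. They do not tell look-alikes from the thing itself.
- ctrl.spot_in(label, camera): "centre" ([x, y, z] in mm, in world coordinates, good to about 4 mm: the middle of the surface that is visible of it).
The state is a dict: "clock": time; "qpos": joint angles; "qd": joint speeds; "tau": joint torques, N m; "eef_pos": TCP position; "tool_rot": TCP orientation; "force": force on the tool from outside, world axes, zero at the start; "torque": the same for the moment, N m; "width": finger opening in mm.
Only numpy, scipy, OpenCV 4.12 (cv2) and the standard library are available. Lean on these libraries where they do the work, as an engineer would, in place of code of your own. Each camera call takes 0.05 s, during which the arm holds its last target.

TASK

Bring the pottery sherd in front of the scanner: with the fingertips against the outside of its round steel dish, gently push the dish so that its pin runs along the L-shaped slot to the corner, then round the corner and all the way to the end of the slot. Do not grip, lift or tip the dish, do not touch the sherd lying in it, and leave everything else where it is; finish with the hand clear.

Things in the scene. Friction and masses are not known exactly. Their poses are not given: they have to be found in the camera images.
- stage: Fixed aluminium plate 190 (x) x 210 (y) mm, top 18 mm above the table; origin: centre of its underside. L-slot in its top, 16 mm wide, 14 deep; centre line in its frame (mm): (-40, -60) along +y to corner (-40, 55), then along +x to (45, 55), which an engraved circle rings; square ends 8 mm past these points. White scanner head 120 x 50 mm, 78 tall, centred at (45, 152), faces the slot end.
- carrier: Loose round steel dish, 76 mm across, 28 tall, rim wall 5, inner floor 18 up; about 0.8 kg, sliding friction some 1.5 to 4 N. Origin: centre of its underside, which rests on the plate; z up. A 12 mm pin reaches 11 mm down from there into the slot, 2 mm play each side; the dish turns freely on it. It starts in the first leg, 0 to 45 mm from slot_start. Only its weight holds it down.
- sherd: Curved fragment of pottery, about 33 x 44 mm and 14 mm tall, lying loose in the dish (its top about 4 mm above the rim). Origin at the centre of its underside. z up.
- slot_start (a point): Centre of the slot's first end, at the height of the plate's top face.
- slot_corner (a point): Centre of the slot's corner, at the height of the plate's top face: the carrier's origin is here (within 2 mm) when its pin is in the corner.
- slot_end (a point): Centre of the slot's far end, at the height of the plate's top face: when the pin touches the end wall the carrier's origin is 2 mm past this point along the stage's +x.
- vial: Bystander: small amber vial, 24 mm across and 50 mm tall, standing on the stage plate; loose, its place varies. Origin at the centre of its underside.
- figurine: Bystander: small plaster animal on a plinth, 46 x 28 mm and 38 mm tall, on the stage plate; loose, its place varies. Origin at the centre of its underside.
- tape: Bystander: roll of paper tape lying flat, 64 mm across, 18 mm tall, near the -y edge of the stage; loose, its place varies. Origin at the centre of its underside.
- brush: Bystander: brush about 170 mm long lying on the table beyond the stage; loose, its place varies. Origin at about the middle of its length, at its underside.
- sherd_big: Bystander: curved pot sherd about 76 x 62 mm, 19 mm tall, lying on the table to the -y side of the stage; loose, its place varies. Origin at the centre of its underside.
- sherd_small: Bystander: curved pot sherd about 33 x 26 mm, 12 mm tall, on the table to the -y side of the stage; loose, its place varies. Origin at the centre of its underside.
- dish: Bystander: shallow white dish 80 mm across, 22 mm tall, on the table on the +y side, beyond the scanner head; loose, its place varies. Origin at the centre of its underside.
Mind the look-alikes: they are no part of the job. Leave any yellow look-alike of the sherd alone.

How it is judged (in metres and radians):
On the way, in this order (a step that is already met when the one before it is completed fails the run):
1. the dish's pin reaches the corner of the slot (y of carrier in the frame of stage above 0.05 m and x of carrier in the frame of stage below -0.025 m), for 0.1 s.
2. the dish's pin reaches the end of the slot (x of carrier in the frame of stage above 0.041 m and y of carrier in the frame of stage above 0.05 m), for 0.2 s.
At the end, for the whole second after the job is handed in: The dish rests flat on the plate with its pin home at the slot's end (origin no more than 4 mm short of the slot_end point, so within 6 mm of touching the end wall), at rest, with the sherd still lying in it (all of step 2 and x of carrier in the frame of stage below 0.05 m and y of carrier in the frame of stage below 0.06 m and z of carrier in the frame of stage below 0.021 m and angle between carrier's own z axis and vertical below 0.06 rad and linear speed of carrier below 0.01 m/s and horizontal distance between sherd and carrier below 0.016 m and z of sherd in the frame of carrier below 0.024 m and angle between sherd's own z axis and vertical below 0.3 rad).
It fails at once if the dish is lifted off the plate (more than 7 mm) or tipped (more than 0.15 rad) (z of carrier in the frame of stage above 0.025 m or angle between carrier's own z axis and vertical above 0.15 rad).
It fails at once if the dish is shoved or squeezed hard (over 45 N) (contact force between the fingers and carrier above 45 N).
It fails at once if the dish is gripped between the fingers (hand straddling it and pressing with over 12 N) (horizontal distance between the grasp point and carrier below 0.02 m and z of the grasp point in the frame of carrier below 0.05 m and contact force between the fingers and carrier above 12 N).
It fails at once if the robot touches the sherd (over 0.5 N) (contact force between any of the fingers, the arm and sherd above 0.5 N).
It fails at once if a bystander is moved (more than 15 mm) (distance of any of vial, figurine, tape, brush, sherd_big, sherd_small, dish from where it was at the start of the episode above 0.015 m).
It also fails if it takes over 48 s, if anything falls off the work surface, if the arm or the gripper's body presses on something with over 40 N, if the wrist force passes 120 N, or if a joint passes its speed limit or range.

## Working session

There is one attempt and no reset: what is moved stays moved. The work goes in short steps, Python scripts to look and compute and a tool call to move; the robot and the scene stay as the last step left them, time stands still between calls to the robot, and variables do not carry over. Pictures are saved under pics/ and viewed, and the job is handed in when it is done.

Besides the shell and the picture viewer there is one more tool, called after ">>>" as name(argument=value, ...), one argument or row to a line, values as JSON. arm_command: Moves the arm, as the interface text tells. Its arguments: {"type":"object","properties":{"series":{"type":"array"}},"required":["series"]}

```bash
ls; mkdir -p pics; python3 - <<'E'
from cell import ctrl
import cv2, json
print(ctrl.read_state())
for n in ("scene","top"):
    im=ctrl.get_image(n); cv2.imwrite(f"pics/{n}0.png",im)
    print(n,ctrl.calibration(n))
print(ctrl.read_state()["clock"])
E
```

```text
pics
{'clock': 0.0, 'qpos': array([-1.16580281,  0.62933847,  0.03848472,  1.51839341, -0.02702273,
        0.9963071 , -0.01997654]), 'qd': array([-0.00075313, -0.00143933,  0.00031599, -0.00112344, -0.00014272,
       -0.00032687, -0.00035359]), 'tau': array([-8.11588416e-05, -5.63411558e+01,  1.22575499e+00, -1.93451875e+01,
        1.08564366e-02,  1.04172781e-02, -1.18603742e-05]), 'eef_pos': array([294.50665848, 578.65804224, 195.48678164]), 'tool_rot': array([-1.55433478,  1.56886919, -2.02515238]), 'force': array([-0.01463985,  0.34848694,  0.35286412]), 'torque': array([-0.02477017,  0.01850848,  0.01293025]), 'width': 85.19620388602998}
scene {'fovy': 50.64159576445285, 'cx': 317.75985464828307, 'cy': 206.86225387496253, 'k1': -0.11584023917662489, 'cam_to_world': array([[ 7.15831784e-01, -5.10004912e-01,  4.76948474e-01,
         9.72478536e+02],
       [ 6.98084235e-01,  5.06817244e-01, -5.05781259e-01,
        -4.42678684e+02],
       [ 1.62252150e-02,  6.95004511e-01,  7.18822281e-01,
         7.29550935e+02],
       [ 0.00000000e+00,  0.00000000e+00,  0.00000000e+00,
         1.00000000e+00]])}
top {'fovy': 54.249616847461816, 'cx': 317.2544359011743, 'cy': 192.8808800239189, 'k1': -0.05734428647683395, 'cam_to_world': array([[-2.35421609e-02,  9.91808028e-01, -1.25549205e-01,
         4.58413869e+02],
       [-9.98912884e-01, -2.83910674e-02, -3.69729202e-02,
         2.68727636e+01],
       [-4.02345150e-02,  1.24542296e-01,  9.91398205e-01,
         8.62546073e+02],
       [ 0.00000000e+00,  0.00000000e+00,  0.00000000e+00,
         1.00000000e+00]])}
0.1
```

View pics/top0.png

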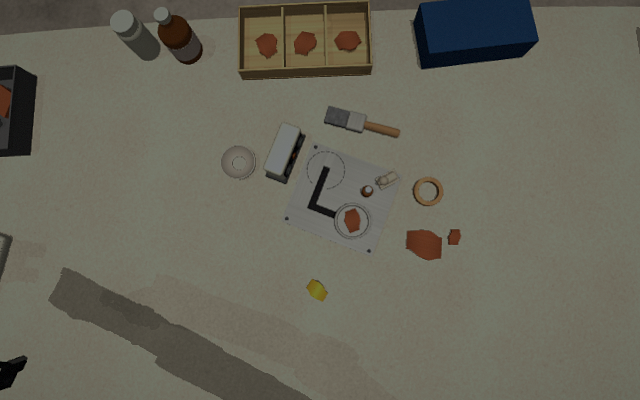

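View pics/scene0.png

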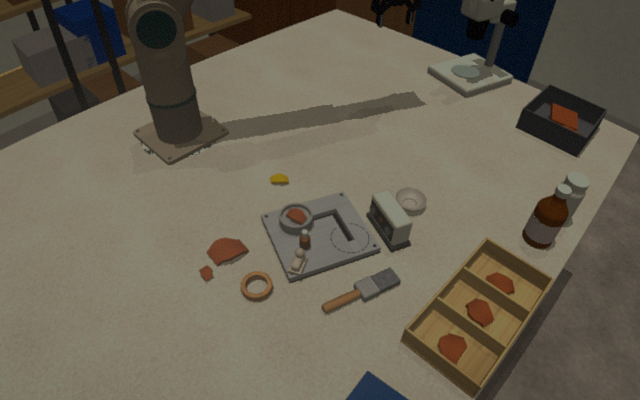

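The top view shows the stage around (343,197). The steel dish with the red sherd is at (352,220), the slot corner at about (311,206) and the slot end, with its engraved ring, at about (325,170). The scanner head is at (285,153), the vial at (367,191) and the figurine at (387,180). Next I'll take an enlarged crop for measuring.

```bash
cat > h.py <<'E'
import numpy as np, cv2
from cell import ctrl
def cam(n):
    c=ctrl.calibration(n); f=200/np.tan(np.radians(c["fovy"]/2)); return c,f,np.array(c["cam_to_world"])
def px2w(n,u,v,z):
    c,f,T=cam(n)
    d=np.array([(u-c["cx"])/f,(v-c["cy"])/f]); s=d.copy()
    for _ in range(20): s=d/(1+c["k1"]*(s@s))
    r=T[:3,:3]@np.array([s[0],-s[1],-1]); o=T[:3,3]
    return o+r*(z-o[2])/r[2]
def w2px(n,p):
    c,f,T=cam(n); q=T[:3,:3].T@(np.array(p,float)-T[:3,3]); s=np.array([q[0],-q[1]])/-q[2]
    s=s*(1+c["k1"]*(s@s)); return np.array([c["cx"],c["cy"]])+f*s
def crop(im,x0,y0,x1,y1,k,fn):
    o=cv2.resize(im[y0:y1,x0:x1],None,fx=k,fy=k,interpolation=cv2.INTER_CUBIC)
    o=cv2.convertScaleAbs(o,alpha=1.5)
    for g in range((x0//20+1)*20,x1,20): cv2.putText(o,str(g),((g-x0)*k,10),0,.35,(0,255,0)); cv2.line(o,((g-x0)*k,12),((g-x0)*k,18),(0,255,0))
    for g in range((y0//20+1)*20,y1,20): cv2.putText(o,str(g),(0,(g-y0)*k),0,.35,(0,255,0))
    cv2.imwrite(fn,o)
E
python3 - <<'E'
from h import *
im=cv2.imread("pics/top0.png"); crop(im,260,110,420,260,5-1+0,"pics/topc0.png")
im=cv2.imread("pics/scene0.png"); crop(im,240,170,430,300,4,"pics/scenec0.png")
for l in ("carrier","stage","sherd","vial","figurine","tape"):
    print(l,[(np.round(d["centre"],1),round(d["conf"],2)) for d in ctrl.spot_in(l,"top")[:3]])
E
```

```text
carrier [(array([499.7, -17. ,  36.9]), 0.76)]
stage [(array([578.6,  44. ,  16.6]), 0.73)]
sherd [(array([360. ,  66.2,  13.9]), 0.79), (array([505.2, -14. ,  50.6]), 0.71)]
vial []
figurine [(array([585.1, -92.6,  37.1]), 0.69)]
tape [(array([ 565.8, -182.9,   20.5]), 0.85), (array([716.6, -26.4,  15.1]), 0.27)]
```

View pics/topc0.png

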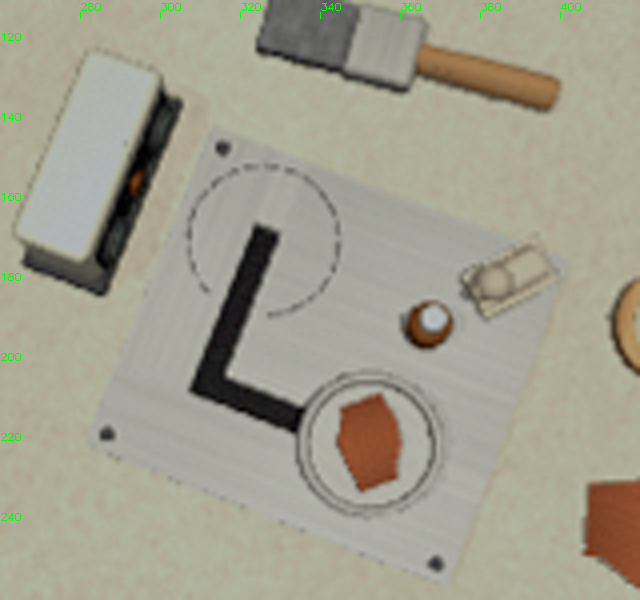

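View pics/scenec0.png

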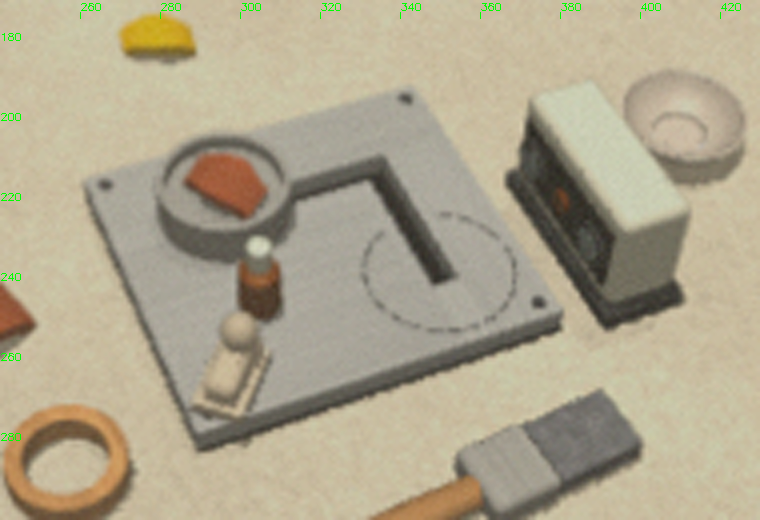

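```bash
cat > fit.py <<'E'
from h import *
from scipy.optimize import least_squares
top=[((95,105),(212,124)),((95,-105),(563,262)),((-95,-105),(450,580)),((53,63),(256,225)),((53,47),(280,233)),((-48,63),(190,390)),((-32,47),(228,376))]
sc=[((95,-105),(200,430)),((95,105),(560,314)),((-95,105),(415,92)),((-95,-105),(85,185)),((-48,63),(382,155)),((53,63),(458,275)),((53,47),(430,285))]
T=[(s,(u/4+260,v/4+110)) for s,(u,v) in top]; S=[(s,(u/4+240,v/4+170)) for s,(u,v) in sc]
def w(p,s,z=18):
    c,sn=np.cos(p[2]),np.sin(p[2]); return np.array([p[0]+c*s[0]-sn*s[1],p[1]+sn*s[0]+c*s[1],z])
def run(sets):
    f=lambda p:np.concatenate([w2px(n,w(p,s))-np.array(q) for n,L in sets for s,q in L])
    r=least_squares(f,[570,-20,-0.3],x_scale=[1,1,.01],loss="soft_l1"); return r.x,np.round(r.fun.reshape(-1,2),1)
if __name__=="__main__":
    for st in ([("top",T)],[("scene",S)],[("top",T),("scene",S)]):
        p,r=run(st); print(np.round(p,3),np.round(np.degrees(p[2]),2)); print(r.tolist())
    c=np.array([w(p,s) for s in((-40,-60),(-40,55),(45,55))]);print("slot",np.round(c,1))
    for n,u,v in(("top",368/4+260,443/4+110),("scene",228/4+240,186/4+170)):
        q=px2w(n,u,v,46); d=q[:2]-p[:2]; cs,sn=np.cos(p[2]),np.sin(p[2]); print(n,"carrier",np.round(q,1),"stage",np.round([cs*d[0]+sn*d[1],-sn*d[0]+cs*d[1]],1))
    for nm,u,v,z in(("vial",432,318,68),("fig",511,278,30)):
        q=px2w("top",u/4+260,v/4+110,z); d=q[:2]-p[:2]; print(nm,np.round(q,1),np.round([cs*d[0]+sn*d[1],-sn*d[0]+cs*d[1]],1))
E
python3 fit.py
```

```text
[ 5.52925e+02  4.74000e+00 -3.92000e-01] -22.46
[[-0.2, 0.4], [1.7, -1.1], [-0.1, 1.7], [-0.3, -0.9], [0.5, -0.4], [-0.4, 0.6], [-0.4, -0.1]]
[ 5.53436e+02  6.78400e+00 -4.01000e-01] -22.99
[[-0.9, 1.0], [0.8, -0.6], [-0.4, -1.9], [-0.6, -1.7], [0.2, -0.1], [0.2, 0.8], [0.6, 0.5]]
[ 5.53385e+02  5.54000e+00 -3.95000e-01] -22.64
[[-0.3, 0.2], [1.4, -1.1], [-0.7, 1.5], [-0.6, -1.1], [0.2, -0.6], [-0.8, 0.3], [-0.8, -0.4], [-1.0, 1.5], [0.5, -0.6], [-1.0, -1.8], [-1.2, -1.2], [-0.4, 0.1], [-0.1, 1.0], [0.3, 0.6]]
slot [[493.4 -34.4  18. ]
 [537.6  71.7  18. ]
 [616.1  39.   18. ]]
top carrier [501.2 -13.8  46. ] stage [-40.7 -37.9]
scene carrier [507.3 -15.2  46. ] stage [-34.5 -36.9]
vial [563.  -47.5  68. ] [ 29.3 -45.3]
fig [588.5 -94.3  30. ] [ 70.8 -78.6]
```

```bash
python3 - <<'E'
from h import *
from scipy.spatial.transform import Rotation as Ro
from fit import w
R=Ro.from_euler("xyz",ctrl.read_state()["tool_rot"]).as_matrix(); print(np.round(R,3)); print("jaw az",np.degrees(np.arctan2(R[1,1],R[0,1])))
p=[553.4,5.5,-0.395]
for nm,s in (("pre1",(-40,-105)),("touch1",(-40,-90)),("mid",(-40,-60)),("end1",(-40,4)),("pre2",(-110,55)),("end2",(-4,55))): print(nm,np.round(w(p,s),1))
print("dirs x",np.cos(p[2]),np.sin(p[2]))
q=px2w("top",424,244,15);d=q[:2]-p[:2];cs,sn=np.cos(p[2]),np.sin(p[2]);print("sherdbig",q,cs*d[0]+sn*d[1],-sn*d[0]+cs*d[1])
E
```

```text
[[-0.     0.454  0.891]
 [-0.     0.891 -0.454]
 [-1.    -0.     0.   ]]
jaw az 63.02328178442568
pre1 [476.1 -76.   18. ]
touch1 [481.8 -62.2  18. ]
mid [493.4 -34.5  18. ]
end1 [518.   24.6  18. ]
pre2 [473.   98.6  18. ]
end2 [570.9  57.8  18. ]
dirs x 0.9229965643631173 -0.384808188808245
sherdbig [ 448.86459141 -167.67447868   15.        ] -29.846865495471235 -200.06553010544746
```

Candidates for the target dish and sherd in the top view:
- Steel dish with red sherd at (352,220), on the stage with its pin in the slot. This is the target.
- White dish (238,162), a bystander.
- Yellow look-alike (317,290).
- Big sherd (424,244) and small sherd (454,237).
- Tray sherds (266,45), (305,43) and (348,41).

The close crop confirms the target: a rimmed steel dish covering the first slot leg, at stage (-40,-38). I'll approach on the stage's -y side with the jaw line along stage x and the gripper shut.

>>> arm_command(
  series=[
    [0,0.91,-3.27,-0.28,0,0,-4.28],
    [0,0.91,-3.27,-0.28,0,0,-4.28],
    [0,0.91,-3.27,-0.28,0,0,-4.28],
    [0,0.91,-3.27,-0.28,0,0,-4.28],
    [0,0.91,-3.27,-0.28,0,0,-4.28],
    [0,0.91,-3.27,-0.28,0,0,-4.28],
    [0,0.91,-3.27,-0.28,0,0,-4.28],
    [0,0.91,-3.27,-0.28,0,0,-4.28],
    [0,0.91,-3.27,-0.28,0,0,-4.28],
    [0,0.91,-3.27,-0.28,0,0,-4.28],
    [0,0.91,-3.27,-0.28,0,0,-4.28],
    [0,0.91,-3.27,-0.28,0,0,-4.28],
    [0,0.91,-3.27,-0.28,0,0,-4.28],
    [0,0.91,-3.27,-0.28,0,0,-4.28],
    [0,0.91,-3.27,-0.28,0,0,-4.28],
    [0,0.91,-3.27,-0.28,0,0,-4.28],
    [0,0.91,-3.27,-0.28,0,0,-4.28],
    [0,0.91,-3.27,-0.28,0,0,-4.28],
    [0,0.91,-3.27,-0.28,0,0,-4.28],
    [0,0.91,-3.27,-0.28,0,0,-4.28],
  ],
)

```text
clock: 2.07
eef_pos: [477.3, -76.3, 140.5]
tool_rot: [2.253, 1.57, 0.284]
force: [0.7, 0.4, 0.1]
width: -0.1
```

```bash
cat > st.py <<'E'
from h import *
from scipy.spatial.transform import Rotation as Ro
P=[553.4,5.5,-0.395]
def st():
    s=ctrl.read_state(); R=Ro.from_euler("xyz",s["tool_rot"]).as_matrix()
    cs,sn=np.cos(P[2]),np.sin(P[2]); d=s["eef_pos"][:2]-P[:2]; f=s["force"]
    print("t %.2f"%s["clock"],"tcp",np.round(s["eef_pos"],1),"stage",np.round([cs*d[0]+sn*d[1],-sn*d[0]+cs*d[1]],1),"jaw az %.1f"%np.degrees(np.arctan2(R[1,1],R[0,1])),"toolx",np.round(R[:,0],3),"w %.1f"%s["width"],"f",np.round(f,1),"f stage",np.round([cs*f[0]+sn*f[1],-sn*f[0]+cs*f[1]],1))
if __name__=="__main__": st()
E
python3 st.py
```

```text
t 2.07 tcp [477.3 -76.3 140.5] stage [ -38.8 -104.8] jaw az -22.8 toolx [ 0.001  0.    -1.   ] w -0.1 f [0.7 0.4 0.1] f stage [0.5 0.6]
```

>>> arm_command(
  series=[
    [0,0,0,-2,1.85,-0.77,0],
    [0,0,0,-2,1.85,-0.77,0],
    [0,0,0,-2,1.85,-0.77,0],
    [0,0,0,-2,1.85,-0.77,0],
    [0,0,0,-1.5,0,0,0],
    [0,0,0,-1,0,0,0],
    [0,0,0,-0.6,0,0,0],
    [0,0,0,-0.6,0,0,0],
    [0,0,0,0,0,0,0],
  ],
)

```text
clock: 2.82
eef_pos: [476.7, -74.5, 22.8]
tool_rot: [-3.136, 1.431, 1.182]
force: [-0.7, -0.3, 0.4]
width: 0.1
```

```bash
python3 - <<'E'
from st import *
st()
for n,b in(("top",(280,130,440,280)),("scene",(200,130,400,280))):
    crop(ctrl.get_image(n),*b,4,f"pics/{n}1.png")
E
```

```text
t 2.82 tcp [476.7 -74.5  22.8] stage [ -40.  -103.4] jaw az -22.6 toolx [ 0.053  0.129 -0.99 ] w 0.1 f [-0.7 -0.3  0.4] f stage [-0.5 -0.5]
```

View pics/scene1.png

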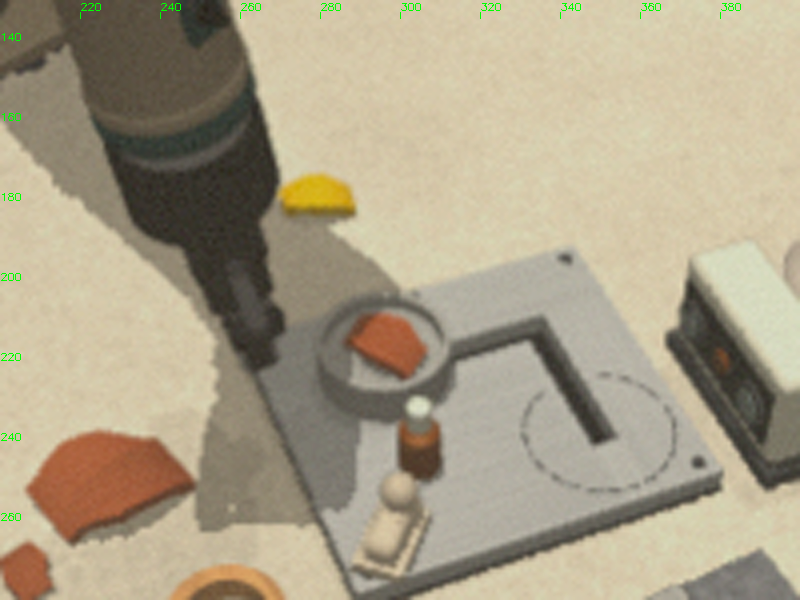

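View pics/top1.png

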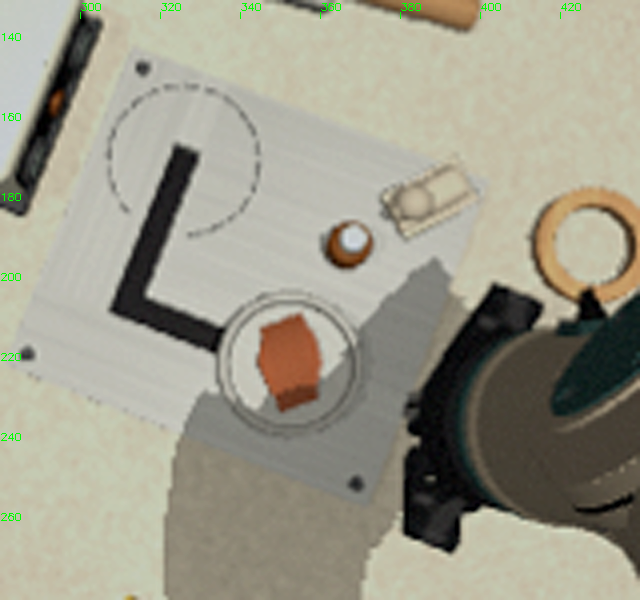

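```bash
python3 - <<'E'
from st import *
st()
for n,b in(("top",(360,180,460,280)),("scene",(215,150,305,240))):
    im=ctrl.get_image(n); im=cv2.convertScaleAbs(im,alpha=2.2,beta=15); crop(im,*b,6,f"pics/{n}2.png")
s=ctrl.read_state(); p=s["eef_pos"]; R=Ro.from_euler("xyz",s["tool_rot"]).as_matrix()
# predicted px of points h behind tip, +-w along jaw
for h in(0,40,60,80,100,130):
    for w in(-57,-14,14,57):
        q=p-R[:,0]*h+R[:,1]*w; print(h,w,np.round(w2px("top",q)),np.round(w2px("scene",q)))
E
```

```text
t 2.92 tcp [477.2 -74.5  23.7] stage [ -39.6 -103.2] jaw az -22.5 toolx [ 0.054  0.129 -0.99 ] w -0.0 f [-0.5  0.9 -0. ] f stage [-0.8  0.7]
0 -57 [371. 257.] [260. 213.]
0 -14 [378. 238.] [266. 226.]
0 14 [383. 226.] [270. 235.]
0 57 [390. 207.] [277. 249.]
40 -57 [376. 259.] [257. 201.]
40 -14 [383. 239.] [263. 214.]
40 14 [388. 226.] [267. 223.]
40 57 [395. 206.] [273. 238.]
60 -57 [378. 260.] [255. 195.]
60 -14 [386. 239.] [261. 208.]
60 14 [390. 226.] [265. 217.]
60 57 [398. 206.] [271. 232.]
80 -57 [381. 261.] [252. 189.]
80 -14 [388. 240.] [259. 202.]
80 14 [393. 226.] [263. 211.]
80 57 [401. 205.] [269. 226.]
100 -57 [383. 262.] [250. 182.]
100 -14 [391. 240.] [256. 196.]
100 14 [396. 226.] [261. 205.]
100 57 [404. 205.] [267. 219.]
130 -57 [388. 263.] [247. 172.]
130 -14 [396. 241.] [253. 185.]
130 14 [401. 226.] [257. 195.]
130 57 [409. 204.] [264. 209.]
```

View pics/scene2.png

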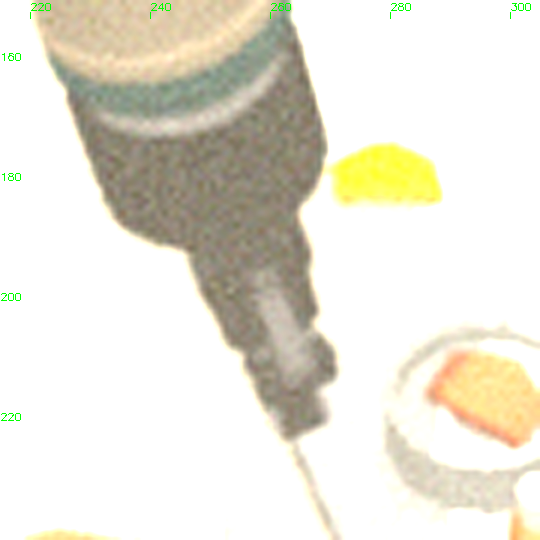

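View pics/top2.png

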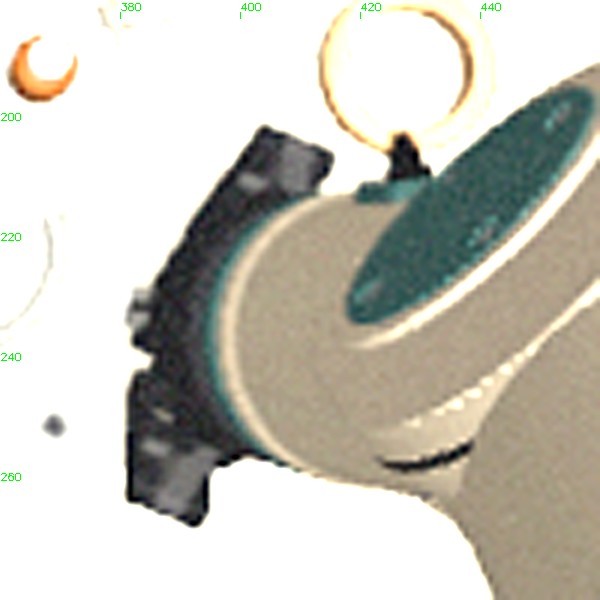

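The fingertip stands at about scene px (265,223), behind the dish on the plate edge. The knuckles sit at least 100 mm above the tip, so they clear the vial. I'll start pushing along stage +y.

>>> arm_command(
  series=[
    [0,0.115,0.277,-0.05,0,0,0],
    [0,0.115,0.277,-0.05,0,0,0],
    [0,0.115,0.277,0,0,0,0],
    [0,0.115,0.277,0,0,0,0],
    [0,0.077,0.185,0,0,0,0],
    [0,0.077,0.185,0,0,0,0],
    [0,0.077,0.185,0,0,0,0],
    [0,0.077,0.185,0,0,0,0],
    [0,0.077,0.185,0,0,0,0],
    [0,0.077,0.185,0,0,0,0],
    [0,0.077,0.185,0,0,0,0],
  ],
)

```text
clock: 3.93
eef_pos: [486.8, -50.5, 22.4]
tool_rot: [-3.142, 1.431, 1.177]
force: [-1.0, 0.1, -0.5]
width: 0.4
```

```bash
python3 - <<'E'
from st import *
st()
for n,b in(("top",(280,130,440,280)),("scene",(200,130,400,280))):
    crop(ctrl.get_image(n),*b,4,f"pics/{n}3.png")
E
```

```text
t 3.93 tcp [486.8 -50.5  22.4] stage [-39.9 -77.3] jaw az -22.6 toolx [ 0.054  0.129 -0.99 ] w 0.4 f [-1.   0.1 -0.5] f stage [-1.  -0.3]
```

View pics/scene3.png

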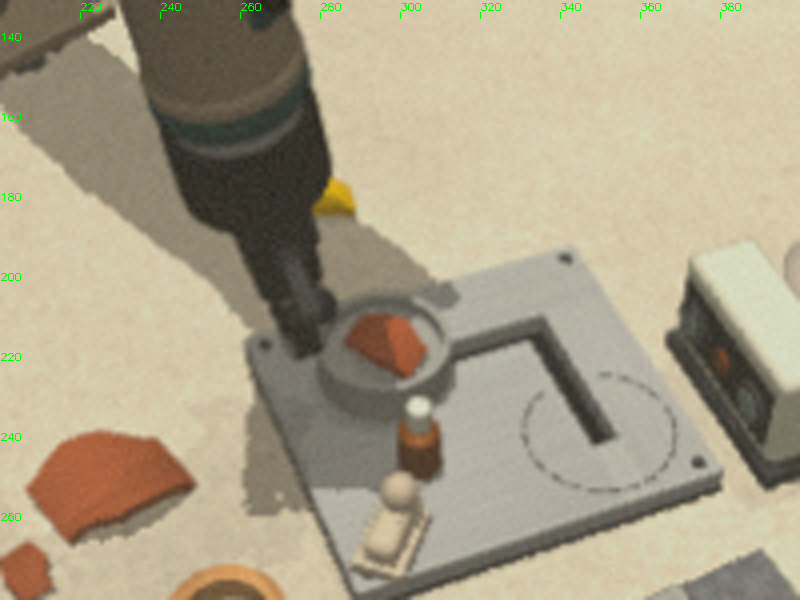

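View pics/top3.png

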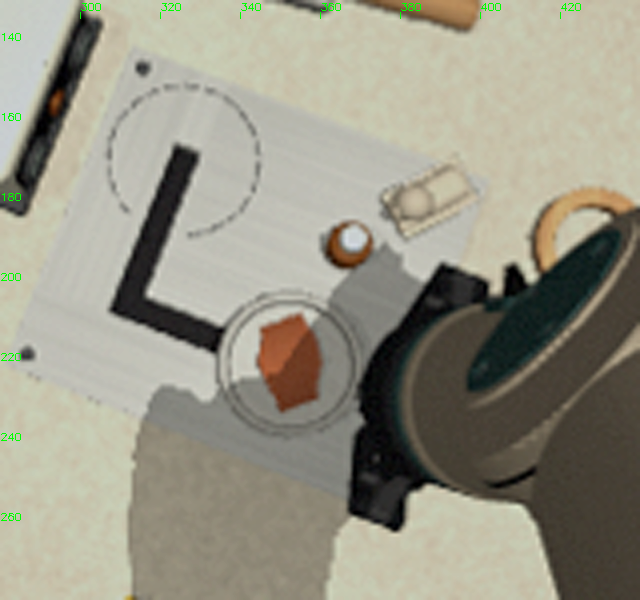

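```bash
python3 - <<'E'
from st import *
im=ctrl.get_image("scene"); crop(im,255,180,335,240,9,"pics/scene4.png")
crop(cv2.convertScaleAbs(im,alpha=.8),255,180,335,240,9,"pics/scene4.png")
s=ctrl.read_state(); p=s["eef_pos"]; R=Ro.from_euler("xyz",s["tool_rot"]).as_matrix()
for h in(0,10,20,30):
    print(h,[np.round(w2px("scene",p-R[:,0]*h+R[:,1]*w)).tolist() for w in(-14,0,14)],[np.round(w2px("top",p-R[:,0]*h+R[:,1]*w)).tolist() for w in(-14,0,14)])
from fit import w
for z in (18,46):
  print(z,[np.round(w2px("scene",w(P,(-40+38*np.cos(a),-38+38*np.sin(a)),z)),1).tolist() for a in np.radians([0,90,180,270])])
E
```

```text
0 [[277.0, 223.0], [279.0, 227.0], [282.0, 232.0]] [[367.0, 234.0], [369.0, 228.0], [371.0, 221.0]]
10 [[276.0, 220.0], [279.0, 224.0], [281.0, 229.0]] [[368.0, 234.0], [370.0, 228.0], [372.0, 221.0]]
20 [[276.0, 217.0], [278.0, 221.0], [280.0, 226.0]] [[369.0, 234.0], [371.0, 228.0], [373.0, 221.0]]
30 [[275.0, 214.0], [277.0, 219.0], [279.0, 223.0]] [[370.0, 234.0], [372.0, 228.0], [374.0, 221.0]]
18 [[302.1, 235.4], [311.5, 218.7], [290.0, 212.1], [280.0, 228.2]]
46 [[302.0, 226.9], [311.5, 210.3], [289.6, 203.6], [279.4, 219.8]]
```

View pics/scene4.png

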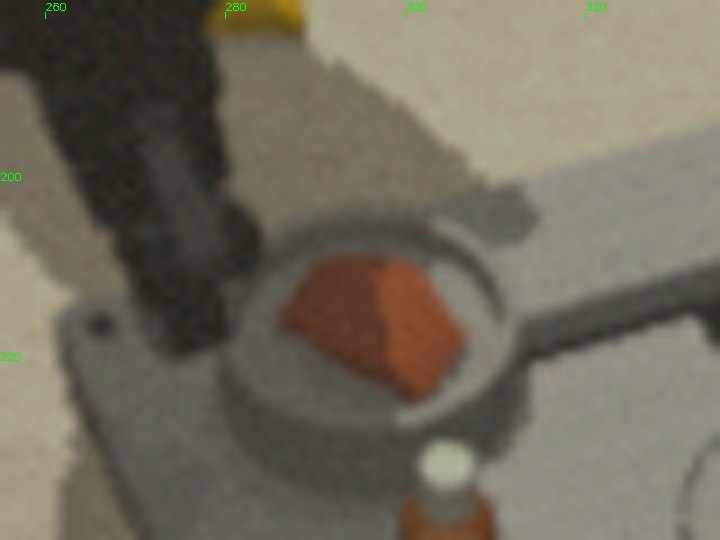

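The dish hasn't moved although the TCP should already be at its wall, and the visible black tip at scene (275,219) sits about 7 px above the projected TCP at (279,227). I need to know where the tip really is before going on, so I'll back off and take a clear look.

>>> arm_command(
  series=[
    [0,-0.154,-0.37,0,0,0,0],
    [0,-0.154,-0.37,0,0,0,0],
    [0,-0.154,-0.37,0,0,0,0],
    [0,0,0,-0.1,0,0,0],
    [0,0,0,-0.1,0,0,0],
    [0,0,0,-0.1,0,0,0],
    [0,0,0,0,0,0,0],
  ],
)

```text
clock: 4.67
eef_pos: [482.1, -61.6, 19.2]
tool_rot: [-3.139, 1.431, 1.18]
force: [0.4, 1.3, 0.4]
width: 0.0
```

```bash
python3 - <<'E'
from st import *
st()
im=ctrl.get_image("scene"); crop(cv2.convertScaleAbs(im,alpha=1.1),240,180,320,240,9,"pics/scene5.png")
s=ctrl.read_state(); p=s["eef_pos"]; R=Ro.from_euler("xyz",s["tool_rot"]).as_matrix()
for h in(0,10,20,30):
    print(h,[np.round(w2px("scene",p-R[:,0]*h+R[:,1]*w),1).tolist() for w in(-14,0,14)])
E
```

```text
t 4.67 tcp [482.1 -61.6  19.2] stage [-40.  -89.4] jaw az -22.6 toolx [ 0.053  0.129 -0.99 ] w 0.0 f [0.4 1.3 0.4] f stage [-0.2  1.3]
0 [[272.3, 225.2], [274.3, 229.6], [276.4, 234.0]]
10 [[271.4, 222.4], [273.4, 226.8], [275.5, 231.3]]
20 [[270.5, 219.6], [272.6, 224.0], [274.7, 228.5]]
30 [[269.6, 216.7], [271.7, 221.1], [273.8, 225.6]]
```

View pics/scene5.png

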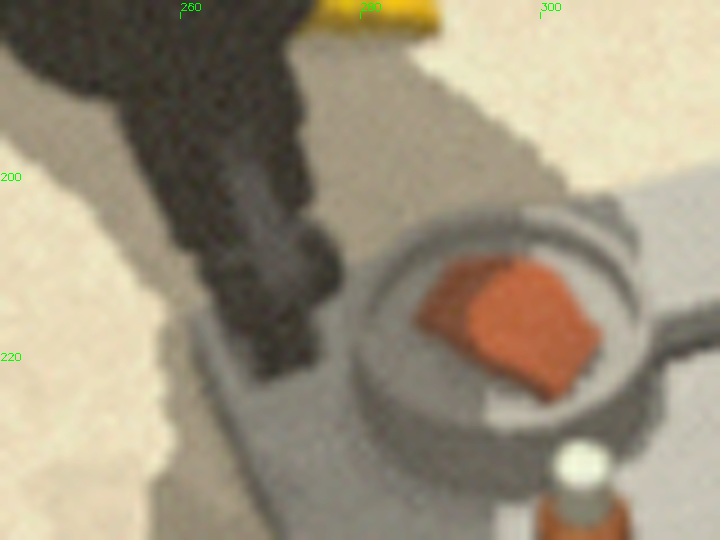

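>>> arm_command(
  series=[
    [0,0,0,-0.1,0,0,0],
    [0,0,0,-0.1,0,0,0],
    [0,0,0,-0.1,0,0,0],
    [0,0,0,0,0,0,0],
  ],
)

```text
clock: 5.05
eef_pos: [482.1, -61.7, 16.2]
tool_rot: [-3.14, 1.431, 1.178]
force: [0.4, -0.5, 0.2]
width: 0.2
```

```bash
python3 st.py
```

```text
t 5.05 tcp [482.1 -61.7  16.2] stage [-40.  -89.4] jaw az -22.6 toolx [ 0.053  0.129 -0.99 ] w 0.2 f [ 0.4 -0.5  0.2] f stage [ 0.6 -0.3]
```

The TCP reads 16.2 mm, already below the plate's top at 18, with no contact force. So the real tips sit above the reported TCP. I'll keep lowering gently until they touch.

>>> arm_command(
  series=[
    [0,0,0,-0.1,0,0,0],
    [0,0,0,-0.1,0,0,0],
    [0,0,0,-0.1,0,0,0],
    [0,0,0,0,0,0,0],
  ],
)

```text
clock: 5.38
eef_pos: [482.1, -61.7, 13.2]
tool_rot: [-3.14, 1.431, 1.179]
force: [0.0, -0.3, 0.8]
width: -0.4
```

```bash
python3 - <<'E'
from st import *
st()
im=ctrl.get_image("scene"); crop(cv2.convertScaleAbs(im,alpha=1.1),240,180,320,240,9,"pics/scene6.png")
print(ctrl.read_state()["qpos"])
E
```

```text
t 5.38 tcp [482.1 -61.7  13.2] stage [-40.  -89.5] jaw az -22.6 toolx [ 0.053  0.129 -0.99 ] w -0.4 f [ 0.  -0.3  0.8] f stage [ 0.2 -0.3]
[ 0.1296971   0.71190613  0.07095533  2.14176829 -0.62485305  0.31658182
  0.38682038]
```

View pics/scene6.png

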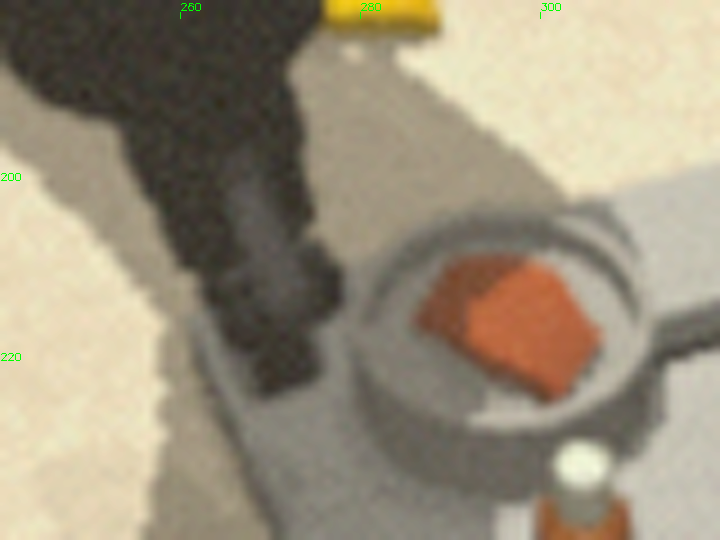

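>>> arm_command(
  series=[
    [0,0,0,0,0,1.55,0],
    [0,0,0,-0.1,0,1.55,0],
    [0,0,0,-0.1,0,0,0],
    [0,0,0,-0.1,0,0,0],
    [0,0,0,0,0,0,0],
  ],
)

```text
clock: 5.85
eef_pos: [481.6, -61.5, 10.2]
tool_rot: [-2.741, 1.441, 1.574]
force: [0.4, 0.4, -0.3]
width: 0.2
```

```bash
python3 - <<'E'
from st import *
st()
print(ctrl.read_state()["qpos"])
E
```

```text
t 5.85 tcp [481.6 -61.5  10.2] stage [-40.5 -89.5] jaw az -22.6 toolx [-0.     0.129 -0.992] w 0.2 f [ 0.4  0.4 -0.3] f stage [0.2 0.5]
[ 0.07470592  0.73418756  0.1426241   2.09196806 -0.59009331  0.40790933
  0.33860449]
```

>>> arm_command(
  series=[
    [0,0,0,-0.1,0,0,0],
    [0,0,0,-0.1,0,0,0],
    [0,0,0,-0.1,0,0,0],
    [0,0,0,-0.1,0,0,0],
    [0,0,0,0,0,0,0],
  ],
)

```text
clock: 6.27
eef_pos: [482.0, -61.8, 6.2]
tool_rot: [-2.742, 1.441, 1.573]
force: [-0.1, 0.1, 0.1]
width: 0.1
```

```bash
python3 - <<'E'
from st import *
st()
s=ctrl.read_state(); print(s["qpos"])
im=ctrl.get_image("scene"); crop(cv2.convertScaleAbs(im,alpha=1.1),240,180,320,240,9,"pics/scene7.png")
p=s["eef_pos"]; R=Ro.from_euler("xyz",s["tool_rot"]).as_matrix()
for h in(0,10,20,30):
    print(h,[np.round(w2px("scene",p-R[:,0]*h+R[:,1]*w),1).tolist() for w in(-14,0,14)])
E
```

```text
t 6.27 tcp [482.  -61.8   6.2] stage [-40.  -89.6] jaw az -22.6 toolx [-0.     0.129 -0.992] w 0.1 f [-0.1  0.1  0.1] f stage [-0.1  0. ]
[ 0.07911309  0.74166456  0.13662311  2.09202899 -0.5937164   0.39932824
  0.34238405]
0 [[272.5, 228.8], [274.5, 233.4], [276.6, 238.0]]
10 [[271.8, 226.2], [273.8, 230.8], [275.9, 235.5]]
20 [[271.1, 223.6], [273.1, 228.2], [275.2, 232.9]]
30 [[270.4, 220.9], [272.4, 225.5], [274.5, 230.2]]
```

View pics/scene7.png

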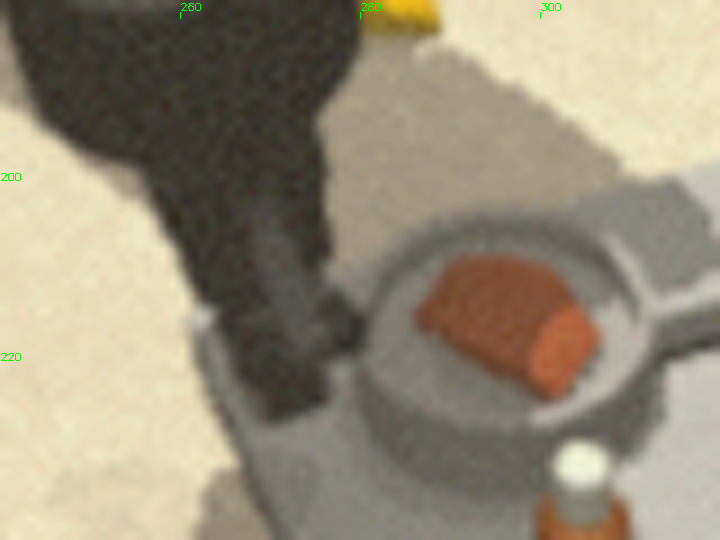

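>>> arm_command(
  series=[
    [0,0,0,-0.1,0,0,0],
    [0,0,0,-0.1,0,0,0],
    [0,0,0,-0.1,0,0,0],
    [0,0,0,-0.1,0,0,0],
    [0,0,0,0,0,0,0],
  ],
)

```text
clock: 6.73
eef_pos: [482.1, -61.7, 2.2]
tool_rot: [-2.741, 1.442, 1.574]
force: [1.5, 0.0, 0.0]
width: 0.2
```

```bash
python3 - <<'E'
from st import *
st()
s=ctrl.read_state(); print(s["qpos"])
for n,b in(("top",(280,130,440,280)),("scene",(200,130,400,280))):
    crop(ctrl.get_image(n),*b,4,f"pics/{n}8.png")
E
```

```text
t 6.73 tcp [482.1 -61.7   2.2] stage [-40.  -89.5] jaw az -22.6 toolx [-0.     0.129 -0.992] w 0.2 f [1.5 0.  0. ] f stage [1.3 0.6]
[ 0.0831406   0.74920489  0.13018191  2.09273954 -0.59743904  0.390109
  0.34657273]
```

View pics/scene8.png

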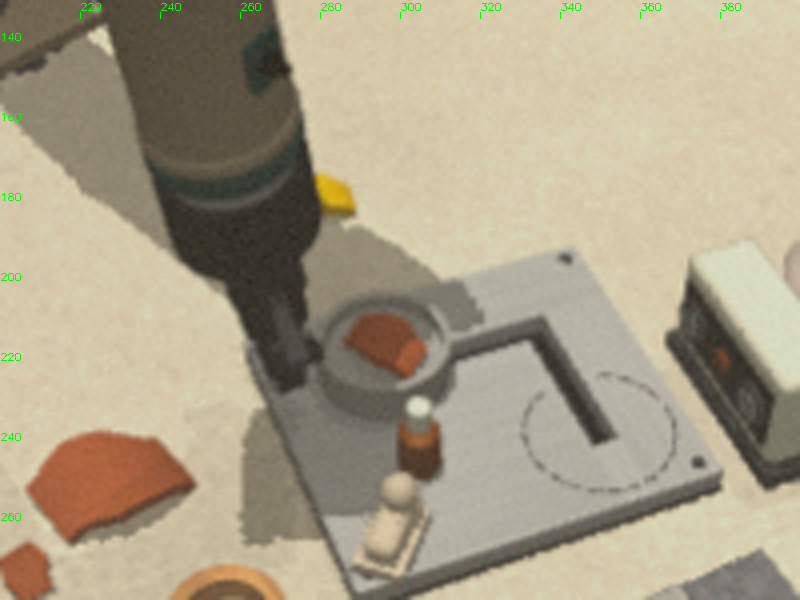

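View pics/top8.png

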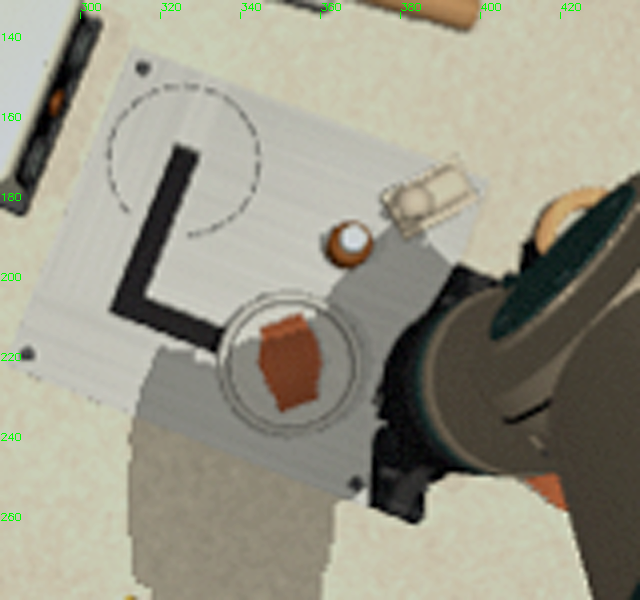

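>>> arm_command(
  series=[
    [0,0,0,-0.1,0,0,0],
    [0,0,0,-0.1,0,0,0],
    [0,0,0,-0.1,0,0,0],
    [0,0,0,-0.1,0,0,0],
    [0,0,0,0,0,0,0],
  ],
)

```text
clock: 7.25
eef_pos: [482.1, -61.7, -1.8]
tool_rot: [-2.741, 1.442, 1.574]
force: [-0.2, -0.0, 0.4]
width: 0.2
```

```bash
python3 - <<'E'
from st import *
st()
s=ctrl.read_state(); print(s["qpos"])
im=ctrl.get_image("scene"); crop(cv2.convertScaleAbs(im,alpha=1.1),240,180,320,240,9,"pics/scene9.png")
p=s["eef_pos"]; R=Ro.from_euler("xyz",s["tool_rot"]).as_matrix()
for h in(0,10,20,30):
    print(h,[np.round(w2px("scene",p-R[:,0]*h+R[:,1]*w),1).tolist() for w in(-14,0,14)])
E
```

```text
t 7.25 tcp [482.1 -61.7  -1.8] stage [-40.  -89.5] jaw az -22.6 toolx [-0.     0.129 -0.992] w 0.2 f [-0.2 -0.   0.4] f stage [-0.2 -0.1]
[ 0.08762816  0.7566584   0.12361068  2.09358199 -0.60124123  0.38076245
  0.35072861]
0 [[272.7, 231.2], [274.8, 235.7], [276.9, 240.3]]
10 [[272.1, 228.6], [274.1, 233.2], [276.2, 237.8]]
20 [[271.3, 226.0], [273.4, 230.6], [275.5, 235.2]]
30 [[270.6, 223.3], [272.7, 227.9], [274.8, 232.6]]
```

View pics/scene9.png

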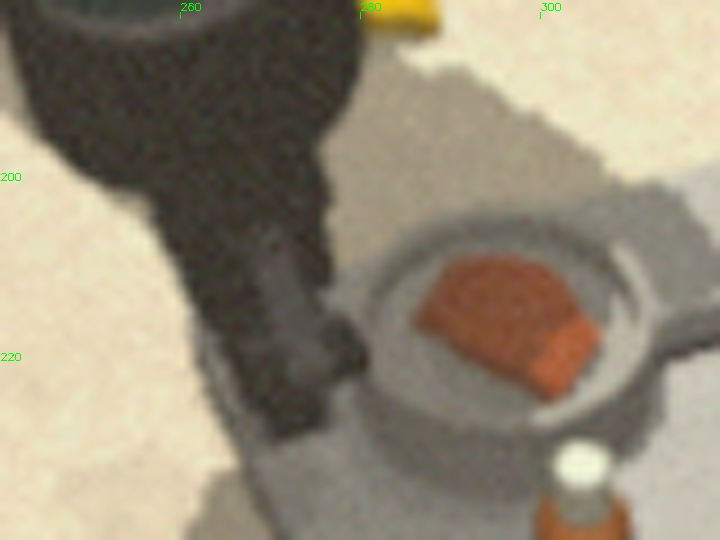

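>>> arm_command(
  series=[
    [0,0,0,-0.1,0,0,0],
    [0,0,0,-0.1,0,0,0],
    [0,0,0,-0.1,0,0,0],
    [0,0,0,-0.1,0,0,0],
    [0,0,0,0,0,0,0],
  ],
)

```text
clock: 7.72
eef_pos: [482.1, -61.8, -5.8]
tool_rot: [-2.742, 1.442, 1.573]
force: [0.6, -0.0, -0.4]
width: -0.2
```

```bash
python3 st.py
```

```text
t 7.72 tcp [482.1 -61.8  -5.8] stage [-39.9 -89.5] jaw az -22.6 toolx [-0.     0.129 -0.992] w -0.2 f [ 0.6 -0.  -0.4] f stage [0.5 0.2]
```

>>> arm_command(
  series=[
    [0,0,0,-0.1,0,0,0],
    [0,0,0,-0.1,0,0,0],
    [0,0,0,-0.1,0,0,0],
    [0,0,0,0,0,0,0],
  ],
)

```text
clock: 8.05
eef_pos: [482.1, -61.7, -8.8]
tool_rot: [-2.741, 1.442, 1.573]
force: [-0.1, -0.9, 0.9]
width: 0.3
```

```bash
python3 - <<'E'
from st import *
st()
s=ctrl.read_state(); print(s["qpos"])
im=ctrl.get_image("scene"); crop(cv2.convertScaleAbs(im,alpha=1.3),240,180,320,240,9,"pics/scene10.png")
p=s["eef_pos"]; R=Ro.from_euler("xyz",s["tool_rot"]).as_matrix()
for h in(20,30):
    print(h,[np.round(w2px("scene",p-R[:,0]*h+R[:,1]*w),1).tolist() for w in(-14,0,14)])
E
```

```text
t 8.05 tcp [482.1 -61.7  -8.8] stage [-40.  -89.5] jaw az -22.6 toolx [-0.     0.129 -0.992] w 0.3 f [-0.1 -0.9  0.9] f stage [ 0.2 -0.8]
[ 0.09542572  0.76970981  0.11199054  2.09486443 -0.60776214  0.36449333
  0.3580593 ]
20 [[271.6, 228.0], [273.6, 232.6], [275.7, 237.3]]
30 [[270.8, 225.4], [272.9, 230.0], [275.0, 234.7]]
```

View pics/scene10.png

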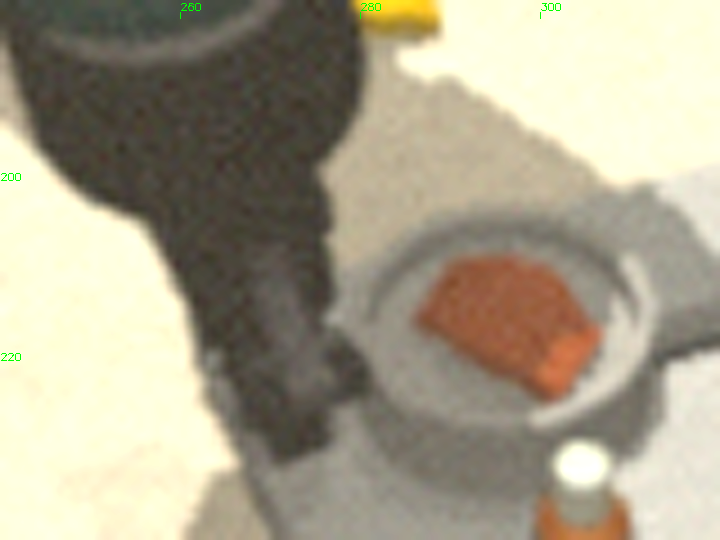

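No clear plate contact yet, but the visible tip bottom at (273,231) lies almost at plate level under the hand. The tip bottom is therefore about 27 mm behind the reported TCP, and I'll plan with that offset. The tip is now low beside the dish wall, and the small bump at (279,221) is at rim height and not above it. I'll advance gently.

>>> arm_command(
  series=[
    [0,0.058,0.138,0.1,0,0,0],
    [0,0.058,0.138,0,0,0,0],
    [0,0.058,0.138,0,0,0,0],
    [0,0.058,0.138,0,0,0,0],
    [0,0.058,0.138,0,0,0,0],
    [0,0.058,0.138,0,0,0,0],
    [0,0.058,0.138,0,0,0,0],
    [0,0.058,0.138,0,0,0,0],
  ],
)

```text
clock: 8.77
eef_pos: [486.7, -51.4, -7.6]
tool_rot: [-2.743, 1.443, 1.571]
force: [-1.8, -2.8, 1.4]
width: 0.1
```

```bash
python3 - <<'E'
from st import *
st()
for n,b in(("top",(280,130,440,280)),("scene",(200,130,400,280))):
    crop(ctrl.get_image(n),*b,4,f"pics/{n}11.png")
E
```

```text
t 8.77 tcp [486.7 -51.4  -7.6] stage [-39.7 -78.2] jaw az -22.6 toolx [-0.     0.128 -0.992] w 0.1 f [-1.8 -2.8  1.4] f stage [-0.6 -3.3]
```

View pics/scene11.png

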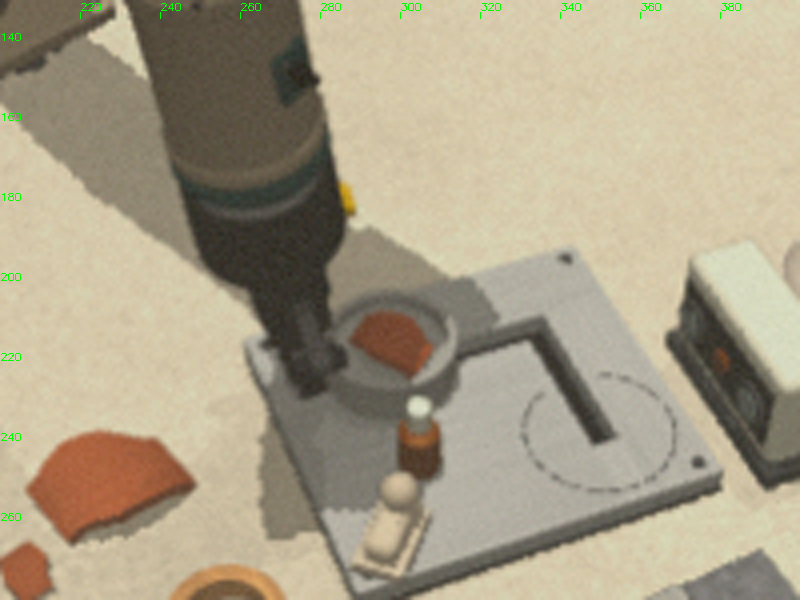

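View pics/top11.png

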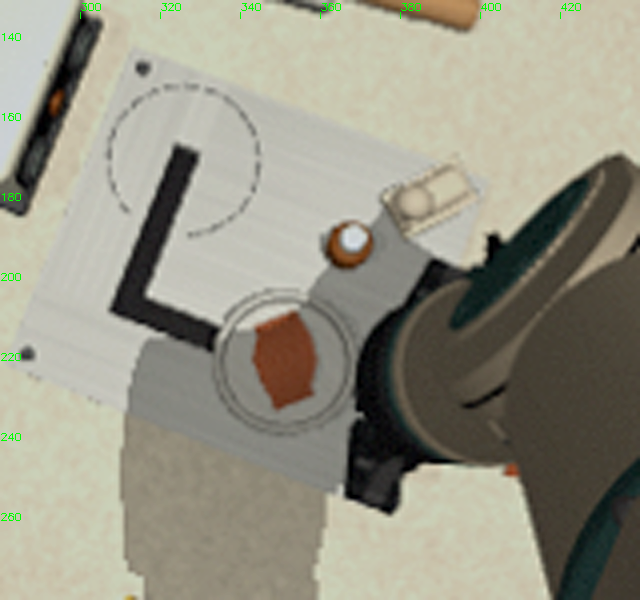

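Contact made: about 3.3 N, and the dish slid about 2 mm and stayed flat. I'll keep pushing.

>>> arm_command(
  series=[
    [0,0.077,0.185,0,0,0,0],
    [0,0.096,0.231,0,0,0,0],
    [0,0.115,0.277,0,0,0,0],
    [0,0.115,0.277,0,0,0,0],
    [0,0.115,0.277,0,0,0,0],
    [0,0.115,0.277,0,0,0,0],
    [0,0.115,0.277,0,0,0,0],
    [0,0.115,0.277,0,0,0,0],
    [0,0.115,0.277,0,0,0,0],
    [0,0.115,0.277,0,0,0,0],
    [0,0.115,0.277,0,0,0,0],
    [0,0.077,0.185,0,0,0,0],
  ],
)

```text
clock: 9.87
eef_pos: [499.8, -19.2, -7.6]
tool_rot: [-2.744, 1.441, 1.571]
force: [-1.2, -1.7, -0.2]
width: -0.1
```

```bash
python3 - <<'E'
from st import *
st();print(ctrl.read_state()["qpos"])
for n,b in(("top",(280,130,440,280)),("scene",(200,130,400,280))):
    crop(ctrl.get_image(n),*b,4,f"pics/{n}12.png")
E
```

```text
t 9.87 tcp [499.8 -19.2  -7.6] stage [-39.9 -43.4] jaw az -22.6 toolx [-0.     0.129 -0.992] w -0.1 f [-1.2 -1.7 -0.2] f stage [-0.5 -2. ]
[-0.00493094  0.77445414  0.12990402  2.06897923 -0.62547729  0.3811485
  0.2834417 ]
```

View pics/scene12.png

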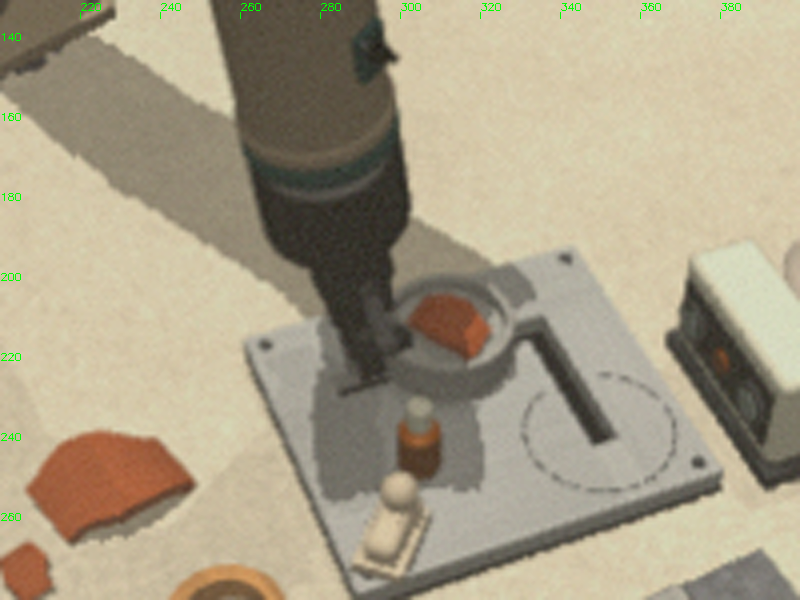

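View pics/top12.png

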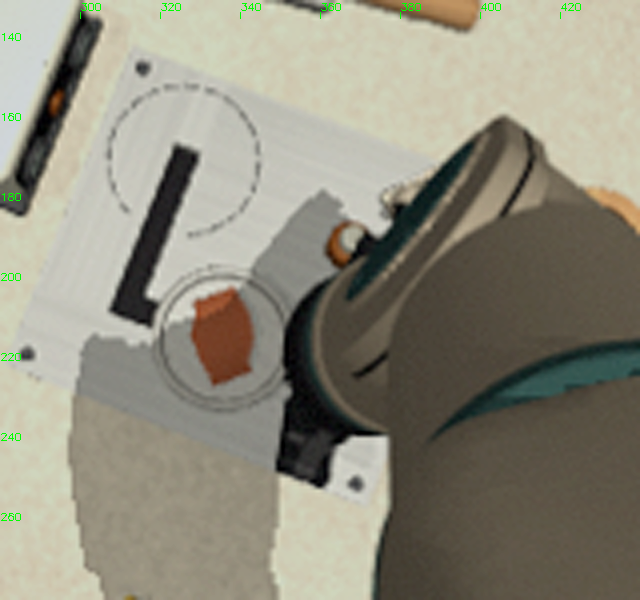

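>>> arm_command(
  series=[
    [0,0.077,0.185,0,0,0,0],
    [0,0.115,0.277,0,0,0,0],
    [0,0.115,0.277,0,0,0,0],
    [0,0.115,0.277,0,0,0,0],
    [0,0.115,0.277,0,0,0,0],
    [0,0.115,0.277,0,0,0,0],
    [0,0.115,0.277,0,0,0,0],
    [0,0.115,0.277,0,0,0,0],
    [0,0.115,0.277,0,0,0,0],
    [0,0.115,0.277,0,0,0,0],
    [0,0.115,0.277,0,0,0,0],
    [0,0.115,0.277,0,0,0,0],
    [0,0.115,0.277,0,0,0,0],
    [0,0.115,0.277,0,0,0,0],
    [0,0.115,0.277,0,0,0,0],
    [0,0.077,0.185,0,0,0,0],
  ],
)

```text
clock: 11.3
eef_pos: [517.5, 23.2, -7.6]
tool_rot: [-2.744, 1.441, 1.571]
force: [-1.1, -1.6, 1.1]
width: 0.4
```

```bash
python3 - <<'E'
from st import *
st();print(ctrl.read_state()["qpos"])
for n,b in(("top",(260,130,420,280)),("scene",(220,130,420,280))):
    crop(ctrl.get_image(n),*b,4,f"pics/{n}13.png")
E
```

```text
t 11.30 tcp [517.5  23.2  -7.6] stage [-40.    2.5] jaw az -22.6 toolx [-0.     0.129 -0.992] w 0.4 f [-1.1 -1.6  1.1] f stage [-0.4 -1.9]
[-0.10308814  0.78481652  0.15186201  2.03278685 -0.63872701  0.40375226
  0.20685069]
```

View pics/scene13.png

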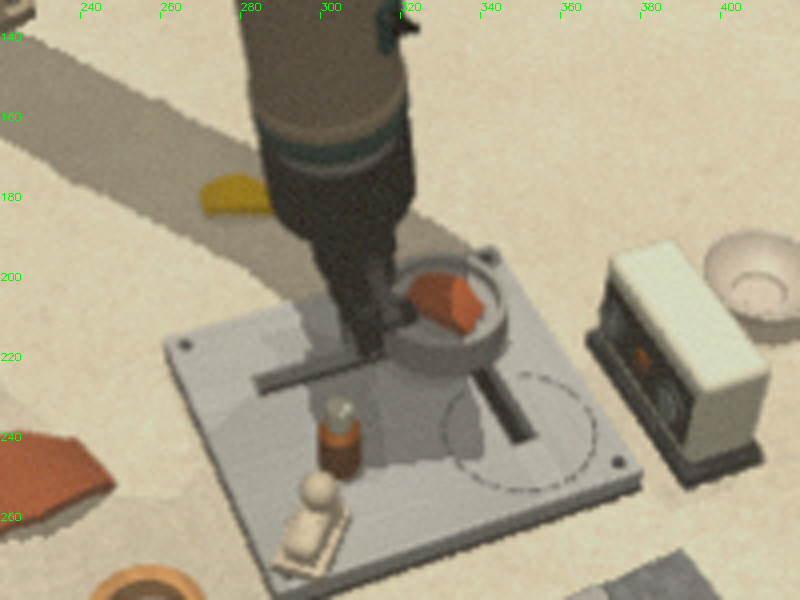

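View pics/top13.png

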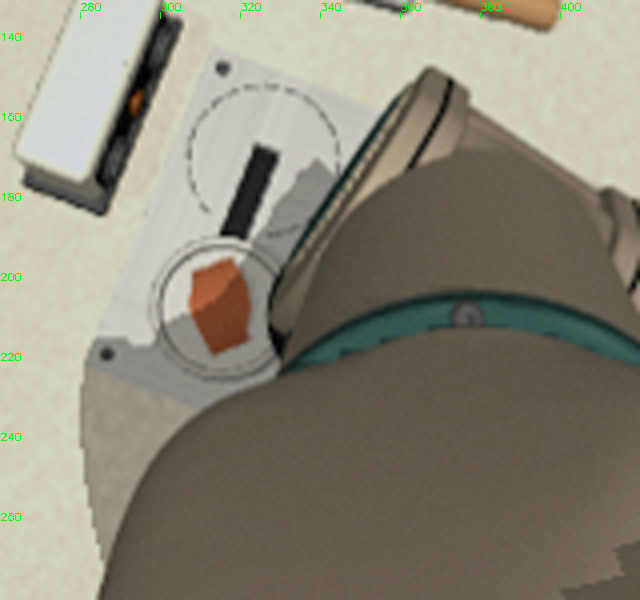

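```bash
cat > ds.py <<'E'
from st import *
def stg(n,u,v,z=46):
    q=px2w(n,u,v,z); cs,sn=np.cos(P[2]),np.sin(P[2]); d=q[:2]-P[:2]; return np.round([cs*d[0]+sn*d[1],-sn*d[0]+cs*d[1]],1)
E
python3 - <<'E'
from ds import *
print(stg("top",260+226/4,130+308/4), "scene",stg("scene",220+445/4,130+310/4))
E
```

```text
[-40.6  41.7] scene [-31.1  44.3]
```

>>> arm_command(
  series=[
    [0,0.077,0.185,0,0,0,0],
    [0,0.077,0.185,0,0,0,0],
    [0,0.077,0.185,0,0,0,0],
    [0,0.077,0.185,0,0,0,0],
    [0,0.058,0.138,0,0,0,0],
    [0,0.038,0.092,0,0,0,0],
  ],
)

```text
clock: 11.9
eef_pos: [521.4, 32.6, -7.6]
tool_rot: [-2.744, 1.442, 1.571]
force: [-0.7, -1.9, 0.6]
width: -0.2
```

```bash
python3 st.py
```

```text
t 11.90 tcp [521.4  32.6  -7.6] stage [-40.   12.7] jaw az -22.6 toolx [-0.     0.129 -0.992] w -0.2 f [-0.7 -1.9  0.6] f stage [ 0.1 -2.1]
```

>>> arm_command(
  series=[
    [0,0.038,0.092,0,0,0,0],
    [0,0.038,0.092,0,0,0,0],
    [0,0.019,0.046,0,0,0,0],
  ],
)

```text
clock: 12.15
eef_pos: [522.2, 34.5, -7.6]
tool_rot: [-2.742, 1.442, 1.572]
force: [-1.8, -3.6, 0.9]
width: -0.2
```

```bash
python3 - <<'E'
from st import *
st()
for n,b in(("top",(260,130,420,280)),("scene",(290,160,370,220))):
    crop(ctrl.get_image(n),*b,4 if n=="top" else 9,f"pics/{n}14.png")
E
```

```text
t 12.15 tcp [522.2  34.5  -7.6] stage [-40.   14.8] jaw az -22.6 toolx [-0.     0.128 -0.992] w -0.2 f [-1.8 -3.6  0.9] f stage [-0.3 -4. ]
```

View pics/scene14.png

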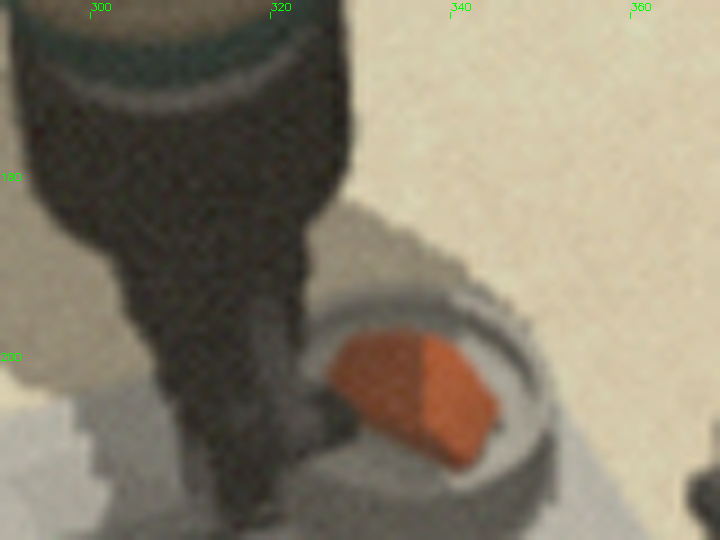

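View pics/top14.png

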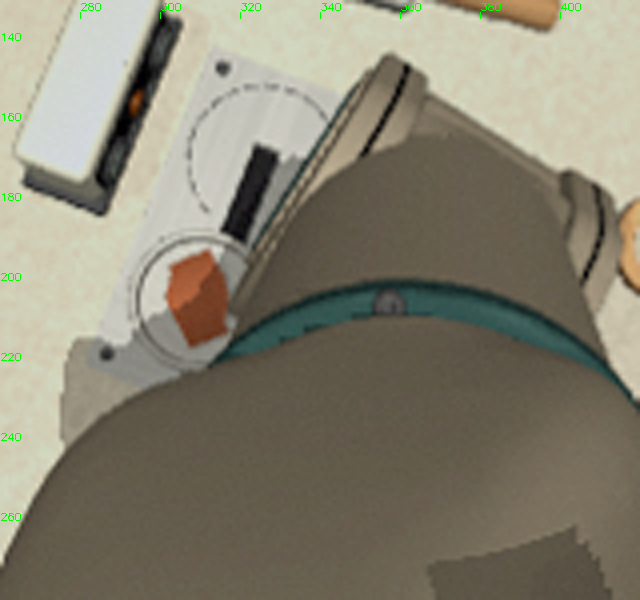

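```bash
python3 - <<'E'
from ds import *
print(stg("top",260+202/4,130+304/4))
s=ctrl.read_state(); p=s["eef_pos"]; R=Ro.from_euler("xyz",s["tool_rot"]).as_matrix()
for h in(28,50,70,90,110,130):
    print(h,[np.round(w2px("scene",p-R[:,0]*h+R[:,1]*w+R[:,2]*z),0).tolist() for w in(0,30,45,57) for z in (-11,0,11)])
print(R)
E
```

```text
[-43.2  54.3]
28 [[321.0, 215.0], [316.0, 217.0], [312.0, 219.0], [326.0, 225.0], [322.0, 227.0], [317.0, 228.0], [329.0, 230.0], [324.0, 232.0], [320.0, 233.0], [331.0, 234.0], [326.0, 236.0], [322.0, 237.0]]
50 [[320.0, 209.0], [316.0, 211.0], [311.0, 213.0], [325.0, 219.0], [321.0, 221.0], [316.0, 223.0], [328.0, 224.0], [324.0, 226.0], [319.0, 228.0], [330.0, 228.0], [326.0, 230.0], [321.0, 232.0]]
70 [[319.0, 204.0], [315.0, 206.0], [310.0, 207.0], [325.0, 213.0], [320.0, 215.0], [316.0, 217.0], [328.0, 218.0], [323.0, 220.0], [318.0, 222.0], [330.0, 222.0], [325.0, 224.0], [321.0, 226.0]]
90 [[319.0, 198.0], [314.0, 200.0], [310.0, 202.0], [324.0, 208.0], [320.0, 210.0], [315.0, 211.0], [327.0, 213.0], [322.0, 215.0], [318.0, 216.0], [330.0, 217.0], [325.0, 219.0], [320.0, 221.0]]
110 [[318.0, 192.0], [313.0, 194.0], [309.0, 196.0], [324.0, 202.0], [319.0, 204.0], [314.0, 205.0], [327.0, 207.0], [322.0, 209.0], [317.0, 211.0], [329.0, 211.0], [324.0, 213.0], [319.0, 215.0]]
130 [[317.0, 186.0], [313.0, 188.0], [308.0, 189.0], [323.0, 196.0], [318.0, 197.0], [313.0, 199.0], [326.0, 201.0], [321.0, 203.0], [316.0, 204.0], [329.0, 205.0], [324.0, 207.0], [319.0, 209.0]]
[[-1.49966828e-04  9.21955615e-01 -3.87295522e-01]
 [ 1.28548548e-01 -3.84064446e-01 -9.14313826e-01]
 [-9.91703206e-01 -4.99233937e-02 -1.18458458e-01]]
```

The bump near the sherd in the scene view is the hand's high knuckle, about 110 mm up, so it isn't touching anything. The dish is at about stage y = 54. I'll nudge it until the force rises at the corner's end wall.

>>> arm_command(
  series=[
    [0,0.019,0.046,0,0,0,0],
    [0,0.019,0.046,0,0,0,0],
    [0,0,0,0,0,0,0],
  ],
)

```text
clock: 12.5
eef_pos: [522.3, 34.6, -7.6]
tool_rot: [-2.74, 1.443, 1.574]
force: [-2.3, -4.8, 1.3]
width: 0.1
```

```bash
python3 st.py
```

```text
t 12.50 tcp [522.3  34.6  -7.6] stage [-39.9  14.9] jaw az -22.7 toolx [-0.     0.128 -0.992] w 0.1 f [-2.3 -4.8  1.3] f stage [-0.3 -5.3]
```

The force rose to 5.3 N while the tip stopped, so the pin is against the corner wall. I'll retreat, lift, and come round to the -x side with the hand turned 90° and vertical.

>>> arm_command(
  series=[
    [0,-0.192,-0.461,0,0,0,0],
    [0,-0.192,-0.461,0,0,0,0],
    [0,-0.192,-0.461,0,0,0,0],
    [0,-0.192,-0.461,0.3,0,0,0],
    [0,0,0,2,-1.85,0,0],
    [0,0,0,2,-1.85,0,0],
    [0,0,0,2,-1.85,0,0],
    [0,0,0,2,-1.85,0,0],
    [0,0,0,0.5,0,0,0],
  ],
)

```text
clock: 13.25
eef_pos: [516.5, 19.4, 82.9]
tool_rot: [2.081, 1.567, 0.116]
force: [0.0, -0.0, 0.5]
width: -0.5
```

>>> arm_command(
  series=[
    [0,-0.264,0.574,0,0,0,6.43],
    [0,-0.264,0.574,0,0,0,6.43],
    [0,-0.264,0.574,0,0,0,6.43],
    [0,-0.264,0.574,0,0,0,6.43],
    [0,-0.264,0.574,0,0,0,6.43],
    [0,-0.264,0.574,0,0,0,6.43],
    [0,-0.264,0.574,0,0,0,6.43],
    [0,-0.264,0.574,0,0,0,6.43],
    [0,-0.264,0.574,0,0,0,6.43],
    [0,-0.264,0.574,0,0,0,6.43],
    [0,-0.264,0.574,0,0,0,6.43],
    [0,-0.264,0.574,0,0,0,6.43],
    [0,-0.264,0.574,0,0,0,6.43],
    [0,-0.264,0.574,0,0,0,6.43],
  ],
)

```text
clock: 14.42
eef_pos: [477.6, 97.4, 80.2]
tool_rot: [2.654, 1.57, 2.262]
force: [0.0, -0.1, 0.1]
width: 0.1
```

```bash
python3 - <<'E'
from st import *
st();print(ctrl.read_state()["qpos"])
for n,b in(("top",(260,130,420,280)),("scene",(220,130,420,280))):
    crop(ctrl.get_image(n),*b,4,f"pics/{n}15.png")
E
```

```text
t 14.42 tcp [477.6  97.4  80.2] stage [-105.3   55.6] jaw az 67.5 toolx [-0.001  0.001 -1.   ] w 0.1 f [ 0.  -0.1  0.1] f stage [ 0. -0.]
[-2.58457785e-01  5.83618924e-01  6.81655305e-04  2.07135809e+00
 -2.81042192e-03  4.87051598e-01  9.23104357e-01]
```

View pics/scene15.png

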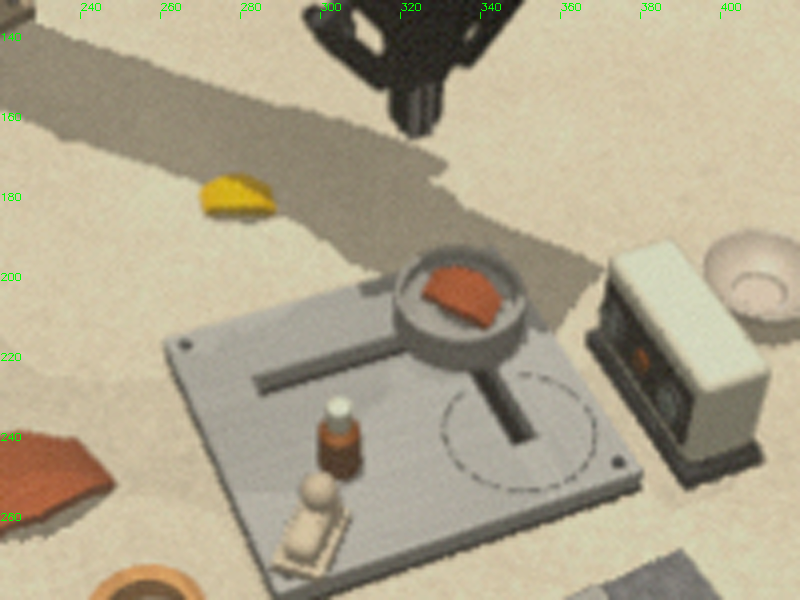

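View pics/top15.png

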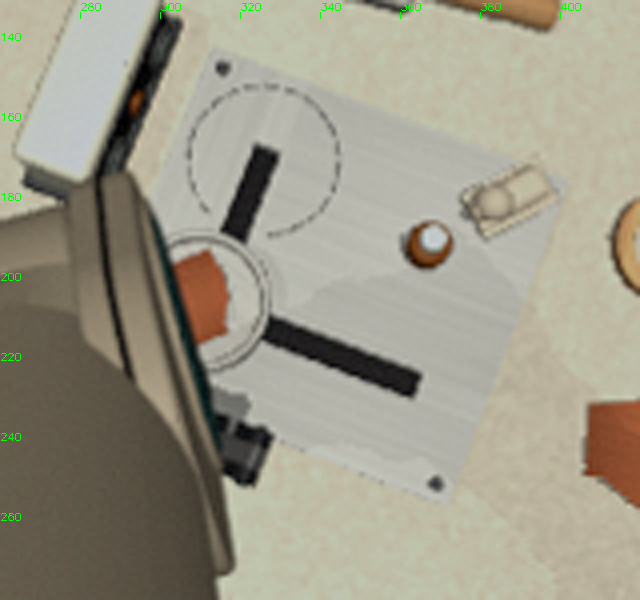

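```bash
python3 - <<'E'
from ds import *
s=ctrl.read_state(); p=s["eef_pos"]; R=Ro.from_euler("xyz",s["tool_rot"]).as_matrix()
for h in(0,10,20,28,35): print(h,np.round(w2px("scene",p-R[:,0]*h),1))
print("carrier top",stg("top",260+194/4,130+302/4),"scene",stg("scene",220+460/4,130+300/4))
E
```

```text
0 [323.2 174.3]
10 [323.3 171. ]
20 [323.4 167.7]
28 [323.5 165. ]
35 [323.6 162.7]
carrier top [-43.7  58.6] scene [-35.1  55.4]
```

Both views match: the tip bottom is about 28 mm behind the reported TCP, and the dish is at the corner with the sherd in it. I'll descend on the -x side.

>>> arm_command(
  series=[
    [0,0,0,-2,0,0,0],
    [0,0,0,-2,0,0,0],
    [0,0,0,-2,0,0,0],
    [0,0,0,-1.2,0,0,0],
    [0,0,0,-0.8,0,0,0],
    [0,0,0,-0.6,0,0,0],
    [0,0,0,0,0,0,0],
  ],
)

```text
clock: 15.1
eef_pos: [477.6, 97.0, -6.4]
tool_rot: [-2.423, 1.569, -2.822]
force: [-0.1, 0.0, 0.2]
width: 0.0
```

```bash
python3 - <<'E'
from st import *
st();print(ctrl.read_state()["qpos"])
for n,b in(("scene",(220,130,420,280)),):
    crop(ctrl.get_image(n),*b,4,f"pics/{n}16.png")
E
```

```text
t 15.10 tcp [477.6  97.   -6.4] stage [-105.1   55.3] jaw az 67.1 toolx [-0.001 -0.    -1.   ] w 0.0 f [-0.1  0.   0.2] f stage [-0.1  0. ]
[-2.58502887e-01  7.49609656e-01  7.74654484e-04  2.11044602e+00
 -1.57175050e-03  2.82981275e-01  9.15331038e-01]
```

View pics/scene16.png

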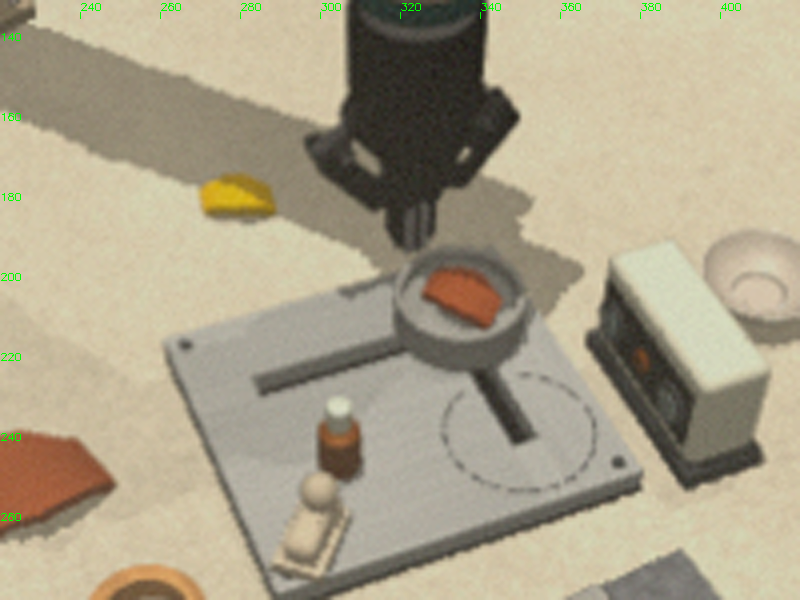

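>>> arm_command(
  series=[
    [0,0.369,-0.154,0,0,0,0],
    [0,0.369,-0.154,0,0,0,0],
    [0,0.369,-0.154,0,0,0,0],
    [0,0.277,-0.115,0,0,0,0],
    [0,0.138,-0.058,0,0,0,0],
    [0,0.138,-0.058,0,0,0,0],
    [0,0.138,-0.058,0,0,0,0],
    [0,0.138,-0.058,0,0,0,0],
    [0,0.138,-0.058,0,0,0,0],
    [0,0.138,-0.058,0,0,0,0],
  ],
)

```text
clock: 15.98
eef_pos: [500.0, 88.3, -5.6]
tool_rot: [-2.575, 1.57, -2.972]
force: [-3.0, 0.5, 1.1]
width: 0.4
```

```bash
python3 - <<'E'
from st import *
st();print(ctrl.read_state()["qpos"])
for n,b in(("scene",(220,130,420,280)),):
    crop(ctrl.get_image(n),*b,4,f"pics/{n}17.png")
E
```

```text
t 15.98 tcp [500.   88.3  -5.6] stage [-81.1  55.9] jaw az 67.3 toolx [-0. -0. -1.] w 0.4 f [-3.   0.5  1.1] f stage [-3.  -0.7]
[-0.22770046  0.76023636 -0.0034637   2.05669036  0.00739155  0.32510409
  0.93656914]
```

View pics/scene17.png

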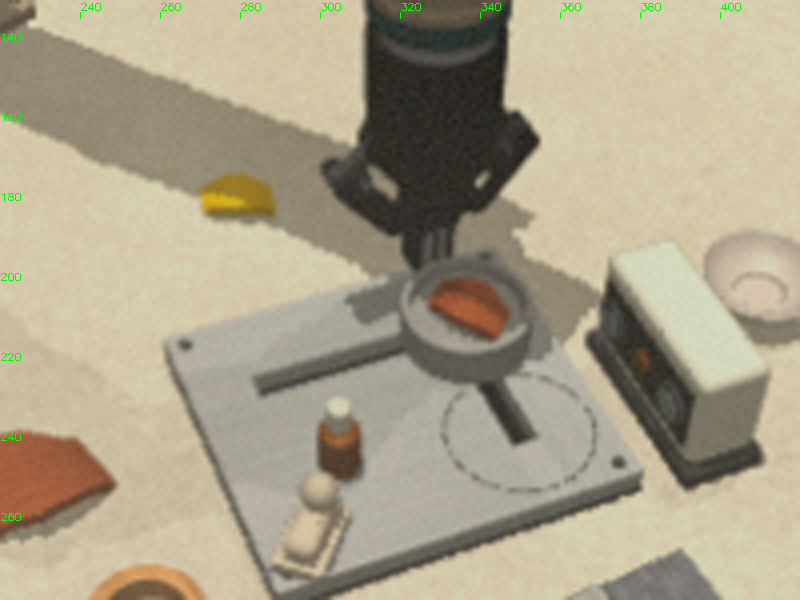

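Pushing at 3 N, the dish is sliding along the second leg and is flat. Continuing.

>>> arm_command(
  series=[
    [0,0.185,-0.077,0,0,0,0],
    [0,0.23,-0.096,0,0,0,0],
    [0,0.277,-0.115,0,0,0,0],
    [0,0.277,-0.115,0,0,0,0],
    [0,0.277,-0.115,0,0,0,0],
    [0,0.277,-0.115,0,0,0,0],
    [0,0.277,-0.115,0,0,0,0],
    [0,0.277,-0.115,0,0,0,0],
    [0,0.277,-0.115,0,0,0,0],
    [0,0.277,-0.115,0,0,0,0],
    [0,0.277,-0.115,0,0,0,0],
    [0,0.277,-0.115,0,0,0,0],
    [0,0.277,-0.115,0,0,0,0],
    [0,0.185,-0.077,0,0,0,0],
  ],
)

```text
clock: 17.2
eef_pos: [537.2, 72.9, -5.6]
tool_rot: [0.262, 1.57, -0.135]
force: [-1.8, 1.2, -0.9]
width: -0.3
```

```bash
python3 - <<'E'
from st import *
st()
for n,b in(("scene",(220,130,420,280)),):
    crop(ctrl.get_image(n),*b,4,f"pics/{n}18.png")
E
```

```text
t 17.20 tcp [537.2  72.9  -5.6] stage [-40.9  56. ] jaw az 67.2 toolx [ 0. -0. -1.] w -0.3 f [-1.8  1.2 -0.9] f stage [-2.1  0.5]
```

View pics/scene18.png

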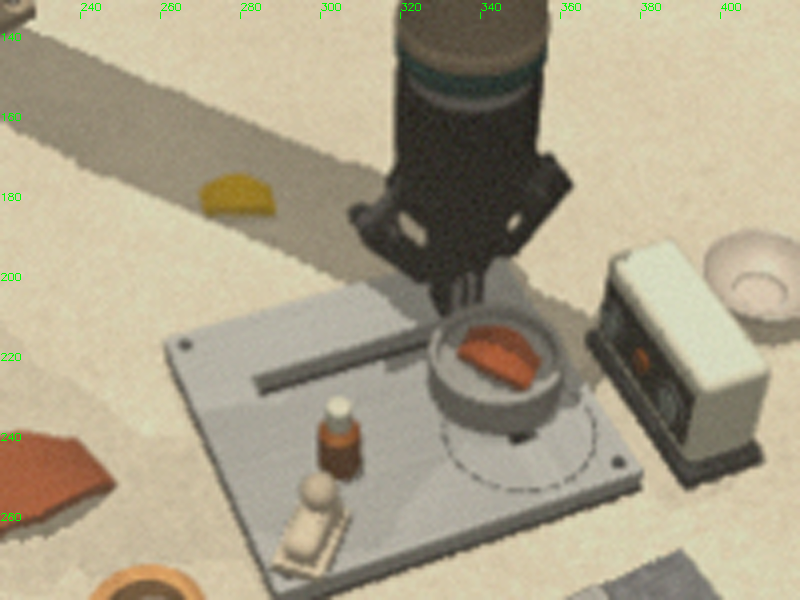

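>>> arm_command(
  series=[
    [0,0.185,-0.077,0,0,0,0],
    [0,0.277,-0.115,0,0,0,0],
    [0,0.277,-0.115,0,0,0,0],
    [0,0.277,-0.115,0,0,0,0],
    [0,0.277,-0.115,0,0,0,0],
    [0,0.277,-0.115,0,0,0,0],
    [0,0.277,-0.115,0,0,0,0],
    [0,0.277,-0.115,0,0,0,0],
    [0,0.277,-0.115,0,0,0,0],
    [0,0.277,-0.115,0,0,0,0],
    [0,0.185,-0.077,0,0,0,0],
    [0,0.138,-0.058,0,0,0,0],
    [0,0.092,-0.038,0,0,0,0],
  ],
)

```text
clock: 18.33
eef_pos: [567.7, 60.2, -5.6]
tool_rot: [-0.033, 1.571, -0.43]
force: [-1.9, 1.5, 0.0]
width: 0.1
```

```bash
python3 - <<'E'
from st import *
st()
for n,b in(("scene",(220,130,420,280)),("top",(260,110,420,260))):
    crop(ctrl.get_image(n),*b,4,f"pics/{n}19.png")
E
```

```text
t 18.33 tcp [567.7  60.2  -5.6] stage [-7.8 56. ] jaw az 67.2 toolx [ 0. -0. -1.] w 0.1 f [-1.9  1.5  0. ] f stage [-2.3  0.7]
```

View pics/scene19.png

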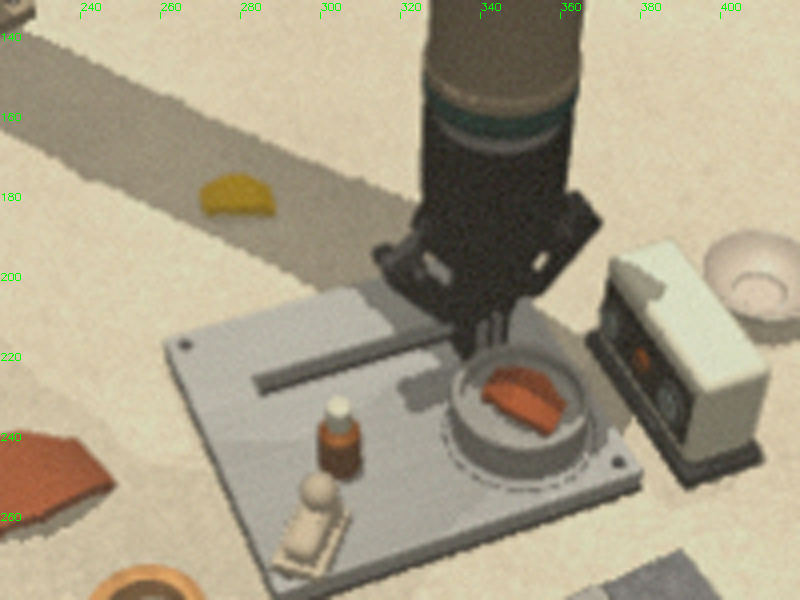

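View pics/top19.png

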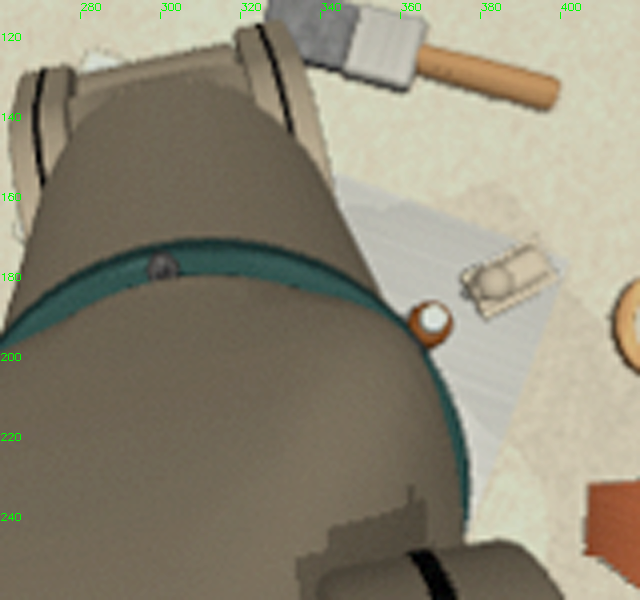

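>>> arm_command(
  series=[
    [0,0.138,-0.058,0,0,0,0],
    [0,0.138,-0.058,0,0,0,0],
    [0,0.138,-0.058,0,0,0,0],
    [0,0.092,-0.038,0,0,0,0],
  ],
)

```text
clock: 18.77
eef_pos: [572.8, 58.1, -5.6]
tool_rot: [0.217, 1.571, -0.18]
force: [-2.9, 1.7, 1.0]
width: -0.2
```

```bash
python3 st.py
```

```text
t 18.77 tcp [572.8  58.1  -5.6] stage [-2.3 56. ] jaw az 67.2 toolx [ 0. -0. -1.] w -0.2 f [-2.9  1.7  1. ] f stage [-3.3  0.4]
```

>>> arm_command(
  series=[
    [0,0.092,-0.038,0,0,0,0],
    [0,0.092,-0.038,0,0,0,0],
    [0,0,0,0,0,0,0],
  ],
)

```text
clock: 19.02
eef_pos: [572.8, 58.1, -5.8]
tool_rot: [-2.9, 1.568, 2.987]
force: [-5.5, 2.6, 2.5]
width: -0.0
```

```bash
python3 st.py
```

```text
t 19.02 tcp [572.8  58.1  -5.8] stage [-2.3 56. ] jaw az 67.3 toolx [-0.003  0.    -1.   ] w -0.0 f [-5.5  2.6  2.5] f stage [-6.1  0.3]
```

The motion has stopped and the force rose to 6.1 N, so this is the end wall. I'll back off gently and lift clear to check.

>>> arm_command(
  series=[
    [0,-0.092,0.038,0,0,0,0],
    [0,-0.277,0.115,0,0,0,0],
    [0,-0.461,0.192,0,0,0,0],
    [0,-0.923,0.385,0,0,0,0],
    [0,-0.923,0.385,0,0,0,0],
    [0,0,0,2,0,0,0],
    [0,0,0,3,0,0,0],
    [0,0,0,3,0,0,0],
    [0,0,0,3,0,0,0],
  ],
)

```text
clock: 19.77
eef_pos: [546.5, 68.9, 105.4]
tool_rot: [-2.561, 1.57, -2.957]
force: [0.7, 0.0, -0.1]
width: -0.4
```

>>> arm_command(
  series=[
    [0,-1,3,0.5,0,0,0],
    [0,-1,3,0.5,0,0,0],
    [0,-1,3,0.5,0,0,0],
    [0,-1,3,0.5,0,0,0],
    [0,-1,3,0.5,0,0,0],
    [0,-1,3,0.5,0,0,0],
    [0,-1,3,0.5,0,0,0],
    [0,-1,3,0.5,0,0,0],
  ],
)

```text
clock: 20.43
eef_pos: [466.1, 310.0, 144.6]
tool_rot: [-0.621, 1.571, -1.018]
force: [0.6, 0.3, -1.0]
width: 0.1
```

```bash
python3 - <<'E'
from st import *
st()
for n,b in(("scene",(220,130,420,280)),("top",(260,110,420,260))):
    im=ctrl.get_image(n); crop(im,*b,4,f"pics/{n}20.png"); cv2.imwrite(f"pics/{n}20full.png",im)
E
```

```text
t 20.43 tcp [466.1 310.  144.6] stage [-197.8  247.4] jaw az 67.3 toolx [ 0. -0. -1.] w 0.1 f [ 0.6  0.3 -1. ] f stage [0.4 0.6]
```

View pics/scene20.png

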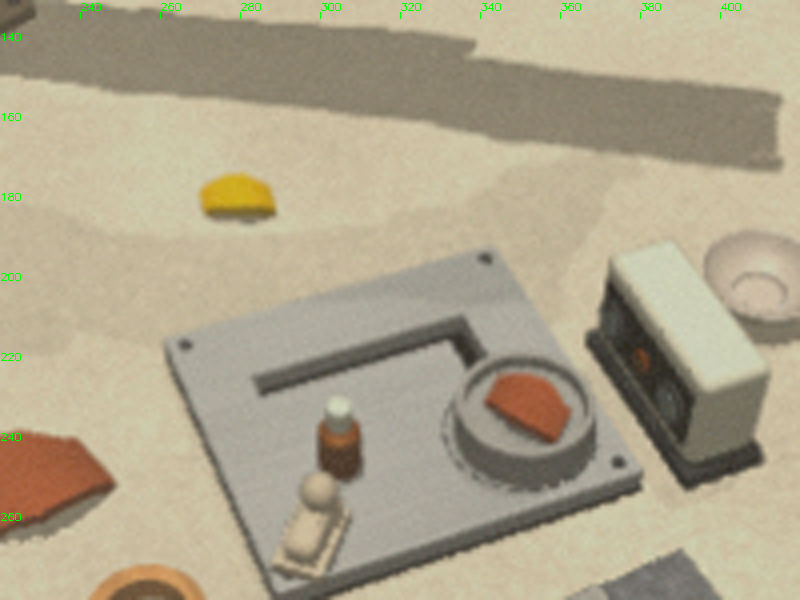

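View pics/top20.png

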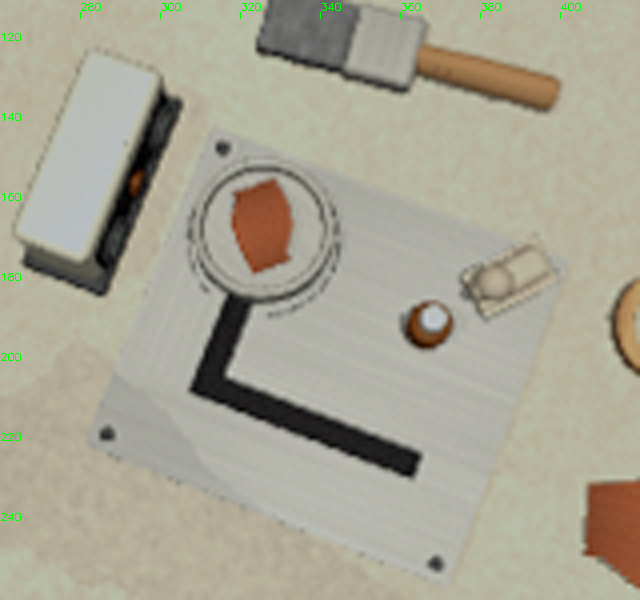

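```bash
python3 - <<'E'
from ds import *
print("carrier",stg("top",260+264/4,110+228.5/4),"ring",stg("top",260+264/4,110+240/4,18))
print("scene", stg("scene",220+524/4,130+416/4),"ring",stg("scene",220+519/4,130+432/4,18))
print("sherd top",stg("top",260+262/4,110+227/4,50))
print("slot start end in top",stg("top",260+419/4,110+465/4,18))
E
```

```text
carrier [45.9 53.7] ring [44.8 53.8]
scene [56.  50.9] ring [44.7 55.8]
sherd top [45.6 54.7]
slot start end in top [-40.1 -68.3]
```

The top view puts the dish at stage (45.9, 53.7), with the ring centre measured at (44.8, 53.8). That is at the end wall within error. The sherd is centred and upright, and the vial, figurine, tape and brush are at their original pixels. Handing in.

```bash
python3 - <<'E'
from h import *
a=cv2.imread("pics/top0.png").astype(int); b=cv2.imread("pics/top20full.png").astype(int)
for n,(x,y) in dict(vial=(367,191),fig=(387,180),tape=(428,191),brush=(362,122),big=(424,244),small=(454,237),dish=(238,162)).items():
    s=np.s_[y-16:y+16,x-22:x+22]; r=cv2.phaseCorrelate(a[s].mean(2),b[s].mean(2)); print(n,np.round(r[0],2),round(r[1],2))
print(ctrl.finish_job())
E
```

```text
vial [0.49 0.02] 1.02
fig [ 0.51 -0.  ] 1.01
tape [0.48 0.03] 1.0
brush [0.49 0.03] 0.99
big [ 0.47 -0.03] 1.0
small [ 0.53 -0.02] 1.01
dish [0.49 0.  ] 1.01
the job is handed in; nothing more can be done
None
```

I pushed the dish with the shut fingertips along stage +y until its pin stopped at the corner wall. I then came round to its -x side and pushed it along the second leg to the end wall. The job is handed in at about 20.5 s; `finish_job` reports no verdict.

**Last checks:**
- **Dish position:** the top view puts the dish at stage (45.9, 53.7) mm, against slot_end at (45, 55). The readings at the stops were 5.3 N at the corner and 6.1 N at the end, and about 2 to 4 N while sliding.
- **Sherd and dish:** the sherd is within about 1 mm of the dish's centre, and the dish looks flat.
- **Bystanders:** all seven show the same half-pixel offset (about 1 mm) between the first and last top pictures, so none has moved.
- **Hand:** it is clear, about 150 mm above the table and away from the stage.

**Checks that disagreed:**
- **Fingertip height:** the real fingertips sit about 27 mm behind the reported TCP. At the height first planned they would have gone in at or over the dish's rim. I lowered the hand by that amount, judging it from the pictures, since I never felt the plate.
- **Scene camera:** it read the dish about 6 to 10 mm too far in x, and at the end gave (56, 51). I trusted the top view, which agrees with the engraved ring and the force at the end stop.

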